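Set the straightedge against its pins and line up the lapping plates

TASK

Get the lapping plates lined up for inspection. Move both jars off the station sheet and stand them upright beside it, then slide the straightedge along the bench until it touches both dowel pins at once. After that slide every lapping plate, one to an outlined bay, squarely up against the straightedge, which must stay touching both pins; slide the straightedge and the plates without lifting them, and leave the black injector body at the front right where it lies.

Things in the scene. Friction and masses are not known exactly. Their poses are not given: they have to be found in the camera images.
- station: Fixed thin dark sheet flush on the bench (1 mm, nothing catches on it), with three outlined bays and two dowel pins. Origin on the bench midway between the pins; x away from the bays (roughly from the robot), y left along the pins. Sheet: x -130 to 20, y -131 to 131 mm. Straightedge touching both pins: its middle line at x -20 mm; plates touching it: centres at x -69 mm.
- pin_left (a point): Left dowel pin, 12 mm diameter, 22 mm high; this point is on its axis at mid height, at y = +85 mm of the station.
- pin_right (a point): Right dowel pin, 12 mm diameter, 22 mm high; on its axis at mid height, at y = -85 mm of the station.
- bay_left (a point): Centre of the left outlined bay on the bench surface (the place of a plate's centre), axes as the station; the light outline is 68 mm along y and 76 mm along x. Bays are 76 mm apart.
- bay_middle (a point): Centre of the middle bay, likewise.
- bay_right (a point): Centre of the right bay, likewise.
- straightedge: Loose steel bar 250 mm long (y), 28 wide (x), 16 high, 0.6 kg; in its middle an upright black grip 60 mm long (y), 16 thick (x), from 16 to 62 mm above the bench. Origin: centre of its underside. Starts skewed on the bay side of the pins, two jars between it and the line of pins. Both long edges are alike.
- edge_a (a point): Point on the straightedge's middle line, 85 mm from its centre to +y, 8 mm above its underside.
- edge_b (a point): Point on the straightedge's middle line, 85 mm from its centre to -y, 8 mm above its underside.
- jar_0: The right-hand one of two alike: small closed jar with a screw cap, 46 mm diameter, 71 mm high, 0.09 kg, standing loose on the sheet between pins and straightedge. Origin at the centre of its underside, z up the jar.
- jar_1: The left-hand jar, like jar_0.
- body_valve: Black injector body lying on its side, 40 x 90 x 52 mm high, at the front right of the bench: not part of the job, to be left alone. Origin at the centre of its underside.
- plate_0: Lapping plate (two or three alike are present): dark steel, 70 mm (x) x 60 (y) x 14 high, 0.45 kg, with an upright light metal grip in its middle, 44 mm long (x), 16 thick (y), from 14 to 62 mm above the bench. Origin: centre of its underside. In a bay its x lies along the station's x, either way round. Starts on the cork mat (flush with the bench) nearer the robot.
- plate_1: Lapping plate (two or three alike are present): dark steel, 70 mm (x) x 60 (y) x 14 high, 0.45 kg, with an upright light metal grip in its middle, 44 mm long (x), 16 thick (y), from 14 to 62 mm above the bench. Origin: centre of its underside. In a bay its x lies along the station's x, either way round. Starts on the cork mat (flush with the bench) nearer the robot.
- plate_2: Lapping plate (two or three alike are present): dark steel, 70 mm (x) x 60 (y) x 14 high, 0.45 kg, with an upright light metal grip in its middle, 44 mm long (x), 16 thick (y), from 14 to 62 mm above the bench. Origin: centre of its underside. In a bay its x lies along the station's x, either way round. Starts on the cork mat (flush with the bench) nearer the robot.
Things that resemble listed ones, but are neither listed nor needed, are in the scene too. Leave any orange, purple or turquoise look-alike of the jar_0 alone.

How it is judged:
On the way, in this order (a step that is already met when the one before it is completed fails the run):
1. both jars stand upright on the bench, off the sheet ((y of jar_0 in the frame of station above 0.148 m or y of jar_0 in the frame of station below -0.148 m or x of jar_0 in the frame of station below -0.148 m or x of jar_0 in the frame of station above 0.038 m) and angle between each of jar_0, jar_1's own z axis and vertical below 0.15 rad and height (world z) of jar_0 between -0.01 and 0.01 m and (y of jar_1 in the frame of station above 0.148 m or y of jar_1 in the frame of station below -0.148 m or x of jar_1 in the frame of station below -0.148 m or x of jar_1 in the frame of station above 0.038 m) and height (world z) of jar_1 between -0.01 and 0.01 m), for 0.2 s.
2. the straightedge touches both pins, no plate being at the straightedge yet (x of edge_a in the frame of station between -0.0225 and -0.0175 m and x of edge_b in the frame of station between -0.0225 and -0.0175 m and y of straightedge in the frame of station between -0.035 and 0.035 m and height (world z) of straightedge below 0.006 m and angle between straightedge's own z axis and vertical below 0.1 rad and x of each of plate_0, plate_1, plate_2 in the frame of station below -0.1 m), for 0.2 s.
At the end, for the whole second after the job is handed in: Straightedge within 2.5 mm of touching each pin, centred on them within 35 mm; every plate flat in its own bay (8 mm along the straightedge), square within 0.06 rad, within 3.5 mm of touching the straightedge; jars upright on the bench off the sheet; all at rest (all of step 1 and x of edge_a in the frame of station between -0.0225 and -0.0175 m and x of edge_b in the frame of station between -0.0225 and -0.0175 m and y of straightedge in the frame of station between -0.035 and 0.035 m and height (world z) of each of straightedge, plate_0, plate_1, plate_2 below 0.006 m and angle between each of straightedge, plate_0, plate_1, plate_2's own z axis and vertical below 0.1 rad and x of plate_0 in the frame of straightedge between -0.0525 and 0.0525 m and (y of plate_0 in the frame of bay_left between -0.008 and 0.008 m or y of plate_0 in the frame of bay_middle between -0.008 and 0.008 m or y of plate_0 in the frame of bay_right between -0.008 and 0.008 m) and x of plate_0 in the frame of station between -0.08 and -0.06 m and angle between the x axis of each of plate_0, plate_1, plate_2 and the x axis of station, either way round below 0.06 rad and x of plate_1 in the frame of straightedge between -0.0525 and 0.0525 m and (y of plate_1 in the frame of bay_left between -0.008 and 0.008 m or y of plate_1 in the frame of bay_middle between -0.008 and 0.008 m or y of plate_1 in the frame of bay_right between -0.008 and 0.008 m) and x of plate_1 in the frame of station between -0.08 and -0.06 m and x of plate_2 in the frame of straightedge between -0.0525 and 0.0525 m and (y of plate_2 in the frame of bay_left between -0.008 and 0.008 m or y of plate_2 in the frame of bay_middle between -0.008 and 0.008 m or y of plate_2 in the frame of bay_right between -0.008 and 0.008 m) and x of plate_2 in the frame of station between -0.08 and -0.06 m and linear speed of each of straightedge, jar_0, jar_1, plate_0, plate_1, plate_2 below 0.01 m/s).
It fails at once if the straightedge is lifted more than 25 mm off the bench (height (world z) of straightedge above 0.025 m).
It fails at once if a plate is lifted more than 25 mm off the bench (height (world z) of any of plate_0, plate_1, plate_2 above 0.025 m).
It fails at once if the black injector body is pushed away from its place by more than 40 mm (distance of body_valve from where it was at the start of the episode above 0.04 m).
Of plate_0, plate_1, plate_2 only 2 to 3 are there at a start; the rules pass over those that are not, and their reading is None.
At some moment in a run one of straightedge, plate_0, plate_1, plate_2 may be knocked a few centimetres aside while the robot is not near it.
Once in a run the grip may slacken for a moment while it holds something.
It also fails if it takes over 210 s, if anything falls off the work surface, if the arm or the gripper's body presses on something with over 40 N, if the wrist force passes 120 N, or if a joint passes its speed limit or range.

ROBOT

A 6-joint arm with a two-finger parallel gripper is mounted at the origin on a cart in front of the work surface, level with it; the furniture and walls round the work are solid. World frame = base frame: x ahead of the robot, y to its left, z up, the work surface at z = 0. Lengths are in m, angles in rad, forces in N, time in s.
With the tool pointing down it reaches from about 0.225 to 0.875 m from the base axis. Payload 3.4 kg.
Tool frame: the origin (TCP) lies midway between the tips of the shut fingers; the grasp point (between the pads) lies 19 mm behind it (manip.grip_point_offset is the distance from the TCP to the grasp point, in m); z points along the fingers, y is the line along which they close (so a half turn about z gives the same grasp; the last joint's range is limited). The gripper opens to 85 mm and grips with 20 to 120 N. Pads are 22 mm wide; open, the fingers measure 114 mm over their backs; the gripper's body (76 mm by 85 mm) begins 54 mm behind the grasp point. The pads swing forward as they close: fully open they stand 13 mm farther back than shut.
Start: joints at [-1.385, 0.276, 1.505, -0, 1.361, -0.121], TCP at [0.174, -0.548, 0.231] pointing down, gripper open.
Joint ranges: [-2.89, 2.89], [-0.75, 2.08], [0.22, 2.7], [-1.18, 4.32], [0.11, 2.71], [-2.7, 2.7]. Speed limits (rad/s): [2.57, 2.57, 3.14, 3.14, 3.14, 3.14].

INTERFACE

Orientations are given as a unit quaternion [w, x, y, z].
In Python, from rig import manip gives the robot as it stands.
- The arm moves only by the shell command python3 -m handwheel 'ROWS' [FORCE]. ROWS is JSON, a list of rows, each an object with "translation": the shift along the tool's x, y, z in m, a list of three; "angular": the turn, a rotation vector about the tool's x, y, z in degrees, a list of three; "hand": the closure, from 0 (fully open) to 1 (shut). A call has 1 to 10 rows; each row shifts and turns the commanded pose from where the row before left it, along the tool's axes as they then stand; what a row does not reach is not made up. A row lasts 1/12 s, in which the tool goes at most 41.7 mm and 7.16 degrees, less where a joint would pass 70% of its speed; a pose out of reach is approached as far as the arm can. A call with a gripper value outside its range is refused whole. The fingers move at their own pace and stop on an object; FORCE is the grip in N (left out, the last holds). Time passes only in rows, so rows that do not move let the fingers close. It gives the time, the measured TCP pose, the force, the opening and the grip force at its end, in the units of the state.
- manip.get_state(): the state, without advancing time (a new reading comes with each control period).
- manip.get_image(name): name is "scene" or "top" or "wrist"; returns the picture (480x640x3 uint8, red, green, blue); there is no depth.
- manip.camera_info(name): a dict with "camera_matrix" (3x3 intrinsics, pixels), "eye" and "orientation" of the camera in the world; the wrist camera has in their place "tool_from_camera" (4x4, takes a point from camera to tool coordinates, whose origin is the TCP and whose axes are the flange's). Camera axes: x right, y down, z forward; pixel columns grow to the right and rows downward; lengths in m; the calibration is good to about 2 mm. The wrist camera is an equidistant fisheye: a pixel r from the principal point sees the ray r / f radians off the axis. A picture is of the moment at which its call begins: read the wrist's pose just before it. camera_info takes no time and is no camera call.
- manip.sign_off(): hands the job in; it is judged then, once.
The state is a dict: "clock": time; "qpos": joint angles; "qd": joint speeds; "effort": joint torques, N m; "position": TCP position; "ee_rot": TCP orientation; "contact_force": force on the tool from outside, world axes, zero at the start; "moment": the same for the moment, N m; "width": finger opening in m; "gripper_force": force on a finger pad.
Only numpy, scipy, OpenCV 4.12 (cv2) and the standard library are available. Lean on these libraries where they do the work, as an engineer would, in place of code of your own. Each camera call takes 0.05 s, during which the arm holds its last target. There are 200 camera calls.

## Working session

There is one attempt and no reset: what is moved stays moved. The work goes in short steps, Python scripts to look and compute and a shell command to move; the robot and the scene stay as the last step left them, time stands still between calls to the robot, and variables do not carry over. Pictures are saved under pics/ and viewed, at most 14 in all, crops included, and the job is handed in when it is done.

```bash
mkdir -p pics; ls
python3 - <<'E'
from rig import manip
import cv2,numpy as np
for n in("top","scene"):
    im=manip.get_image(n); cv2.imwrite(f"pics/{n}0.png",im[:,:,::-1]); print(n,manip.camera_info(n))
print(manip.camera_info("wrist")); print(manip.get_state()); print(manip.grip_point_offset)
E
```

```text
pics
top {'camera_matrix': array([[535.39639489,   0.        , 322.86225043],
       [  0.        , 535.39639489, 242.28541772],
       [  0.        ,   0.        ,   1.        ]]), 'eye': array([0.34923576, 0.28105514, 1.09470829]), 'orientation': array([-0.03368253,  0.71171095, -0.70001253,  0.04811935])}
scene {'camera_matrix': array([[457.74855215,   0.        , 321.5059181 ],
       [  0.        , 457.74855215, 238.77937881],
       [  0.        ,   0.        ,   1.        ]]), 'eye': array([-0.12837231,  0.76171417,  0.75893591]), 'orientation': array([ 0.16634519, -0.39416068,  0.82582668, -0.36739206])}
{'camera_matrix': array([[371.64829954,   0.        , 320.0920848 ],
       [  0.        , 371.64829954, 243.3541014 ],
       [  0.        ,   0.        ,   1.        ]]), 'tool_from_camera': array([[ 5.32399310e-04, -9.58425486e-01, -2.85342433e-01,
         7.23801551e-02],
       [ 9.99999107e-01,  1.60440506e-04,  1.32692695e-03,
        -1.49938019e-03],
       [-1.22598012e-03, -2.85342884e-01,  9.58424715e-01,
        -1.43128330e-01],
       [ 0.00000000e+00,  0.00000000e+00,  0.00000000e+00,
         1.00000000e+00]])}
{'clock': 0.1, 'qpos': array([-1.38499131e+00,  2.76549400e-01,  1.50602747e+00,  3.13307666e-05,
        1.36070821e+00, -1.21013816e-01]), 'qd': array([-0.00095767,  0.00036506, -0.00304039, -0.00123923, -0.00094675,
       -0.00163447]), 'effort': array([ 1.57382718e-03, -4.17700124e+01, -2.46404511e+01, -1.43000057e-04,
        5.73706959e-03, -1.13334903e-05]), 'position': array([ 0.17357438, -0.5476716 ,  0.23050781]), 'ee_rot': array([-8.46265602e-04,  9.88255983e-01,  1.52805094e-01, -1.20986637e-05]), 'contact_force': array([-0.75960116,  0.38382446,  0.08315289]), 'moment': array([-0.02703102, -0.04110101,  0.01228382]), 'gripper_force': 0.0, 'width': 0.08535223995803883}
0.0187
```

View pics/top0.png

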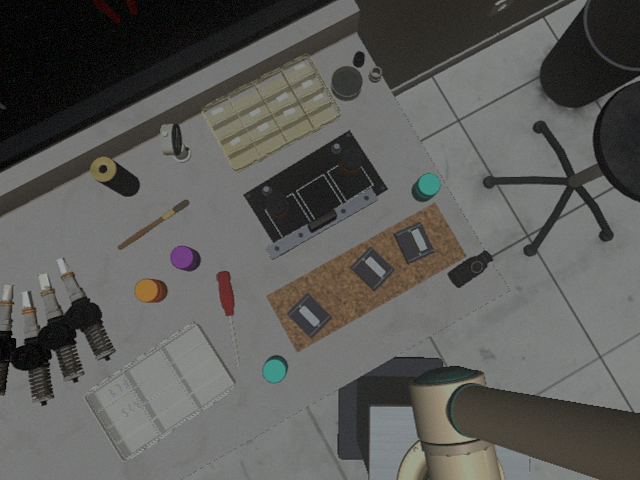

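View pics/scene0.png

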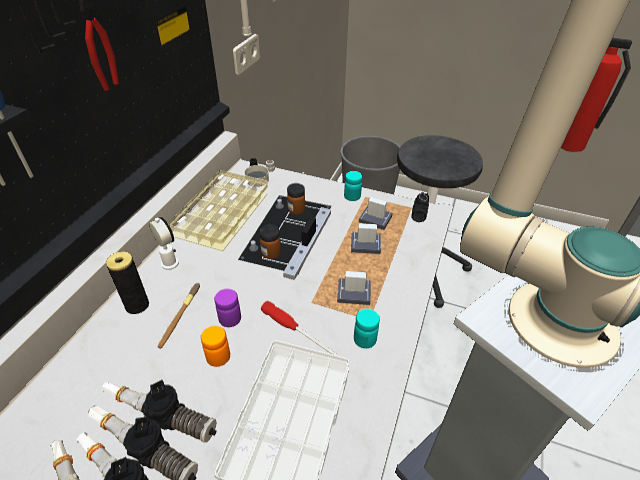

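Both views show the dark sheet at about top px (315,190), with the skewed steel straightedge below it (grip at 322,220). Three plates are on the cork mat at (310,315), (372,268) and (414,243). The injector body is at (468,268).
Candidates for the jars are brown with black caps at (268,190) and (345,150), turquoise at (428,186) and (275,369), purple at (184,258), orange at (150,291), and a grey pot at (346,82). I choose the two brown ones standing on the sheet. Next is a close crop to check this, plus coordinates.

```bash
cat > h.py <<'E'
from rig import manip
import cv2,numpy as np
from scipy.spatial.transform import Rotation as R
def rq(q): return R.from_quat([q[1],q[2],q[3],q[0]]).as_matrix()
def cast(name,uv,z,ci=None):
    ci=ci or manip.camera_info(name); K=ci["camera_matrix"]; M=rq(ci["orientation"]); e=ci["eye"]
    d=M@np.linalg.inv(K)@np.array([uv[0],uv[1],1.]); return e+d*(z-e[2])/d[2]
def wpose(st):
    T=np.eye(4);T[:3,:3]=rq(st["ee_rot"]);T[:3,3]=st["position"];return T@manip.camera_info("wrist")["tool_from_camera"]
def wcast(uv,z,st):
    K=manip.camera_info("wrist")["camera_matrix"];T=wpose(st)
    v=np.array([(uv[0]-K[0,2])/K[0,0],(uv[1]-K[1,2])/K[1,1]]);r=np.linalg.norm(v)+1e-12
    d=T[:3,:3]@np.array([*(v/r*np.sin(r)),np.cos(r)]); return T[:3,3]+d*(z-T[2,3])/d[2]
def wproj(P,st):
    K=manip.camera_info("wrist")["camera_matrix"];T=wpose(st);c=T[:3,:3].T@(np.asarray(P)-T[:3,3])
    th=np.arctan2(np.hypot(c[0],c[1]),c[2]);p=c[:2]/np.hypot(c[0],c[1])*th*K[0,0];return p+K[:2,2]
def proj(name,P):
    ci=manip.camera_info(name);c=rq(ci["orientation"]).T@(np.asarray(P)-ci["eye"]);return (ci["camera_matrix"]@(c/c[2]))[:2]
E
python3 - <<'E'
from h import *
im=manip.get_image("top")[:,:,::-1]
c=im[110:360,225:505]; cv2.imwrite("pics/crop.png",cv2.resize(cv2.convertScaleAbs(c,alpha=1.6,beta=10),None,fx=2.8,fy=2.4,interpolation=cv2.INTER_CUBIC))
for n,uv,z in [("baseaxis?",(447,376),.0),("corner",(349,131),0),("corner",(387,187),0),("corner",(243,195),0),("turq",(428,186),0.07),("capR",(345,150),.071),("capL",(268,190),.071),("pl",(310,315),.06),("pl",(374,264),.06),("pl",(417,238),.06),("valve",(468,268),.04),("seA",(273,252),.016),("seB",(376,196),.016)]:
    print(n,cast("top",uv,z).round(3))
E
```

```text
baseaxis? [0.211 0.006 0.   ]
corner [0.714 0.208 0.   ]
corner [0.595 0.127 0.   ]
corner [0.572 0.427 0.   ]
turq [0.583 0.057 0.07 ]
capR [0.652 0.22  0.071]
capL [0.569 0.369 0.071]
pl [0.329 0.283 0.06 ]
pl [0.429 0.161 0.06 ]
pl [0.481 0.077 0.06 ]
valve [ 0.426 -0.028  0.04 ]
seA [0.453 0.36  0.016]
seB [0.572 0.152 0.016]
```

View pics/crop.png

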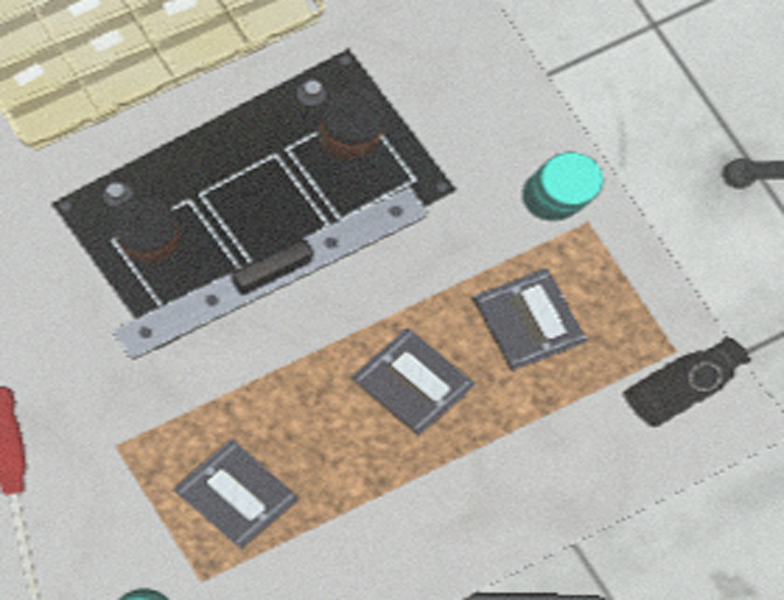

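The crop confirms that the two brown jars stand on the sheet, with black caps at full-image (352,158) and (277,202). Pin tops are at (337,146) and (267,188). Now the frames.

```bash
cat >> h.py <<'E'
def cr(u,v): return (225+u/2.8,110+v/2.4)
E
python3 - <<'E'
from h import *
L=cast("top",cr(117,189),.022);Rr=cast("top",cr(313,87),.022)
print("pins",L.round(4),Rr.round(4),np.linalg.norm(L-Rr))
corn=[cast("top",cr(*p),.001)[:2] for p in [(348,49),(456,188),(53,203)]]
print("corners",np.round(corn,4),np.linalg.norm(corn[0]-corn[1]),np.linalg.norm(corn[0]-corn[2]))
y=(L-Rr)[:2];yc=corn[2]-corn[0]
for v in(y,yc): print("yaw",np.degrees(np.arctan2(-v[0],v[1])))
O=(L+Rr)[:2]/2;
y/=np.linalg.norm(y);x=np.array([y[1],-y[0]])
print("O",O,"from corners",(corn[0]+corn[2])/2-0.02*x)
S=lambda P:np.array([(P[:2]-O)@x,(P[:2]-O)@y])
for n,p,z in [("capR",(355,118),.071),("capL",(148,222),.071),("seA",(145,332),.016),("seB",(397,211),.016),("segrip",(272,262),.062),
 ("p0",(235,495),.062),("p1",(420,376),.062),("p2",(543,311),.062),("turq",(571,178),.071),("p0c",(237,494),.014),("p1c",(414,382),.014),("p2c",(530,318),.014)]:
    P=cast("top",cr(*p),z);print(n,P.round(3),S(P).round(3))
E
```

```text
pins [0.5819 0.376  0.022 ] [0.674  0.2344 0.022 ] 0.1688655779473935
corners [[0.7152 0.2075]
 [0.5924 0.1258]
 [0.5732 0.4247]] 0.14761839439164287 0.2595403670688619
yaw 33.04863275978355
yaw 33.18900159513009
O [0.62791524 0.30519695] from corners [0.62744542 0.30523356]
capR [0.634 0.207 0.071] [-0.049 -0.086]
capL [0.545 0.349 0.071] [-0.046  0.083]
seA [0.461 0.353 0.016] [-0.114  0.131]
seB [0.568 0.171 0.016] [-0.123 -0.08 ]
segrip [0.515 0.263 0.062] [-0.118  0.026]
p0 [0.327 0.285 0.062] [-0.263  0.148]
p1 [0.424 0.159 0.062] [-0.251 -0.011]
p2 [0.478 0.074 0.062] [-0.252 -0.113]
turq [0.587 0.055 0.071] [-0.171 -0.187]
p0c [0.327 0.284 0.014] [-0.264  0.147]
p1c [0.422 0.158 0.014] [-0.253 -0.011]
p2c [0.478 0.073 0.014] [-0.252 -0.113]
```

```bash
cat >> h.py <<'E'
YAW=np.radians(33.1);O=np.array([.6277,.3052]);X=np.array([np.cos(YAW),np.sin(YAW)]);Y=np.array([-X[1],X[0]])
def S(P): P=np.asarray(P)[:2]-O; return np.array([P@X,P@Y])
def W(s,z=0): return np.array([*(O+s[0]*X+s[1]*Y),z])
def rep():
    s=manip.get_state();M=rq(s["ee_rot"]);yaw=np.degrees(np.arctan2(M[1,0],M[0,0]))-33.1
    print("t%.2f S"%s["clock"],S(s["position"]).round(4),"z%.4f"%s["position"][2],"yaw-st %.2f"%yaw,"tilt",M[:2,2].round(4),"F",s["contact_force"].round(1),"w%.4f g%.1f"%(s["width"],s["gripper_force"]),"q",s["qpos"].round(2))
E
python3 -m handwheel '[{"translation":[0,0,0],"angular":[0,0,-5.15],"hand":0},{"translation":[0,0,0],"angular":[0,0,-5.15],"hand":0},{"translation":[0,0,0],"angular":[0,0,-5.15],"hand":0},{"translation":[0.036,-0.017,0],"angular":[0,0,0],"hand":0},{"translation":[0.036,-0.017,0],"angular":[0,0,0],"hand":0},{"translation":[0.036,-0.017,0],"angular":[0,0,0],"hand":0},{"translation":[0.036,-0.017,0],"angular":[0,0,0],"hand":0},{"translation":[0.036,-0.017,0],"angular":[0,0,0],"hand":0},{"translation":[0.036,-0.017,0],"angular":[0,0,0],"hand":0},{"translation":[0.036,-0.017,0],"angular":[0,0,0],"hand":0}]' 30; python3 -c "from h import *;rep()"
```

```text
clock: 0.98
position: [0.3205, -0.3091, 0.2312]
ee_rot: [-0.0, 0.959, 0.284, 0.0]
contact_force: [1.5, 0.2, 0.2]
width: 0.0853
gripper_force: 0.0
t0.98 S [-0.5928 -0.3469] z0.2312 yaw-st -0.11 tilt [0.0001 0.0002] F [1.5 0.2 0.2] w0.0853 g0.0 q [-0.92  0.08  1.76  0.    1.31  0.07]
```

```bash
python3 -m handwheel '[{"translation":[0.036,-0.0174,0],"angular":[0,0,0],"hand":0},{"translation":[0.036,-0.0174,0],"angular":[0,0,0],"hand":0},{"translation":[0.036,-0.0174,0],"angular":[0,0,0],"hand":0},{"translation":[0.036,-0.0174,0],"angular":[0,0,0],"hand":0},{"translation":[0.036,-0.0174,0],"angular":[0,0,0],"hand":0},{"translation":[0.036,-0.0174,0],"angular":[0,0,0],"hand":0},{"translation":[0.036,-0.0174,0],"angular":[0,0,0],"hand":0},{"translation":[0.036,-0.0174,0],"angular":[0,0,0],"hand":0},{"translation":[0.036,-0.0174,0],"angular":[0,0,0],"hand":0},{"translation":[0.036,-0.0174,0],"angular":[0,0,0],"hand":0}]' >/dev/null
python3 -m handwheel '[{"translation":[0.036,-0.0174,0],"angular":[0,0,0],"hand":0},{"translation":[0.036,-0.0174,0],"angular":[0,0,0],"hand":0},{"translation":[0.036,-0.0174,0],"angular":[0,0,0],"hand":0},{"translation":[0.026,-0.0174,0],"angular":[0,0,0],"hand":0},{"translation":[0.01,-0.017,0],"angular":[0,0,0],"hand":0},{"translation":[0,0,0],"angular":[0,0,0],"hand":0}]' >/dev/null
python3 - <<'E'
from h import *
rep();st=manip.get_state();im=manip.get_image("wrist");cv2.imwrite("pics/w1.png",im[:,:,::-1])
for p in [(-.049,-.086),(-.046,.083)]: print(wproj(W(p,.071),st))
for p in [(0,-.085),(0,.085)]: print("pin",wproj(W(p,.022),st))
E
```

```text
t2.32 S [-0.0875 -0.0846] z0.2301 yaw-st 0.16 tilt [-0.0015  0.0023] F [ 0.1 -0.6 -0.3] w0.0854 g0.0 q [0.19 0.36 1.39 0.   1.4  1.18]
[323.84426845 177.69378426]
[133.39604488 179.27294285]
pin [322.55015524 120.15014945]
pin [151.83879164 127.94193369]
```

View pics/w1.png

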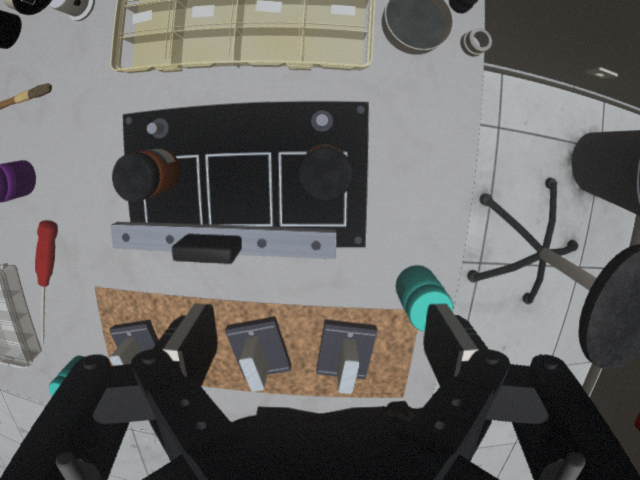

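The wrist view shows the brown jar caps at (325,172) and (134,177), with pins at (321,120) and (155,128). All match the predicted pixels within a few mm. I go down on the right jar.

```bash
python3 -m handwheel '[{"translation":[0.020,0.0005,0],"angular":[0,0,0],"hand":0},{"translation":[0.0205,0.001,0.02],"angular":[0,0,0],"hand":0},{"translation":[0,0,0.04],"angular":[0,0,0],"hand":0},{"translation":[0,0,0.04],"angular":[0,0,0],"hand":0},{"translation":[0,0,0.04],"angular":[0,0,0],"hand":0},{"translation":[0,0,0.04],"angular":[0,0,0],"hand":0},{"translation":[0,0,0.03],"angular":[0,0,0],"hand":0},{"translation":[0,0,0],"angular":[0,0,0],"hand":0},{"translation":[0,0,0],"angular":[0,0,0],"hand":0.6},{"translation":[0,0,0],"angular":[0,0,0],"hand":0.6}]' 30 >/dev/null;  python3 -m handwheel '[{"translation":[0,0,0],"angular":[0,0,0],"hand":0.8},{"translation":[0,0,0],"angular":[0,0,0],"hand":0.8},{"translation":[0,0,0],"angular":[0,0,0],"hand":0.8},{"translation":[0,0,0],"angular":[0,0,0],"hand":0.8}]' >/dev/null; python3 -c "from h import *;rep()"
```

```text
t3.53 S [-0.0476 -0.0907] z0.0246 yaw-st -0.06 tilt [0.0057 0.0007] F [-0.4  0.1  7. ] w0.0446 g30.9 q [ 0.2   0.57  1.57 -0.    1.    1.2 ]
```

```bash
python3 -m handwheel '[{"translation":[0,0,-0.03],"angular":[0,0,0],"hand":0.8},{"translation":[0,0.01,-0.02],"angular":[0,0,0],"hand":0.8},{"translation":[0.005,0.03,0],"angular":[0,0,0],"hand":0.8},{"translation":[0.01,0.03,0],"angular":[0,0,0],"hand":0.8},{"translation":[0.01,0.025,0],"angular":[0,0,0],"hand":0.8},{"translation":[0,0,0],"angular":[0,0,0],"hand":0.8},{"translation":[0,0,0.02],"angular":[0,0,0],"hand":0.8},{"translation":[0,0,0.015],"angular":[0,0,0],"hand":0.8},{"translation":[0,0,0.007],"angular":[0,0,0],"hand":0.8},{"translation":[0,0,0],"angular":[0,0,0],"hand":0.8}]' 30 >/dev/null
python3 - <<'E'
from h import *
rep();im=manip.get_image("wrist");cv2.imwrite("pics/w2.png",im[:,:,::-1])
E
```

```text
t4.37 S [-0.0259 -0.184 ] z0.0277 yaw-st -0.06 tilt [-0.0036 -0.0005] F [-0.7 -0.4 -1.4] w0.0445 g31.3 q [ 0.09  0.64  1.42 -0.    1.09  1.09]
```

View pics/w2.png

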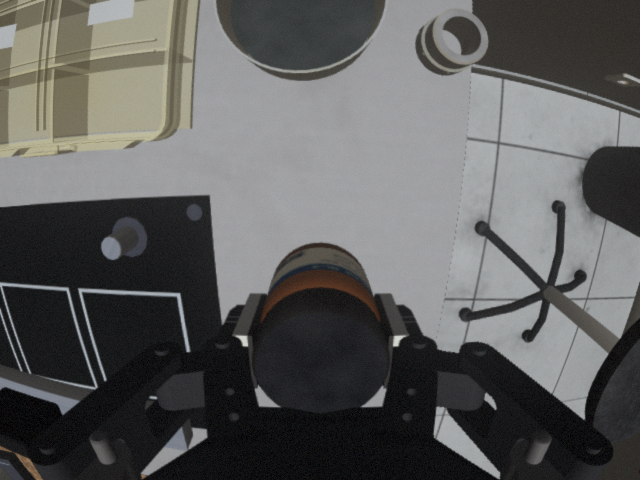

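The jar is held upright at (320,350), with the sheet edge at column 215, so it is clear of the sheet. I set it down and release.

```bash
python3 -m handwheel '[{"translation":[0,0,0.0015],"angular":[0,0,0],"hand":0.8},{"translation":[0,0,0.0015],"angular":[0,0,0],"hand":0.8},{"translation":[0,0,0.0],"angular":[0,0,0],"hand":0.8},{"translation":[0,0,0],"angular":[0,0,0],"hand":0.8},{"translation":[0,0,0],"angular":[0,0,0],"hand":0.2},{"translation":[0,0,0],"angular":[0,0,0],"hand":0},{"translation":[0,0,0],"angular":[0,0,0],"hand":0},{"translation":[0,0,0],"angular":[0,0,0],"hand":0},{"translation":[0,0,-0.035],"angular":[0,0,0],"hand":0},{"translation":[0,0,-0.04],"angular":[0,0,0],"hand":0}]' 30 >/dev/null; python3 -m handwheel '[{"translation":[0,0,-0.04],"angular":[0,0,0],"hand":0},{"translation":[0,-0.04,0],"angular":[0,0,0],"hand":0},{"translation":[0,-0.04,0],"angular":[0,0,0],"hand":0},{"translation":[0,-0.04,0],"angular":[0,0,0],"hand":0},{"translation":[0,-0.04,0],"angular":[0,0,0],"hand":0},{"translation":[-0.01,-0.04,0],"angular":[0,0,0],"hand":0},{"translation":[-0.01,-0.04,0],"angular":[0,0,0],"hand":0},{"translation":[0,-0.03,0],"angular":[0,0,0],"hand":0},{"translation":[0,0,0],"angular":[0,0,0],"hand":0},{"translation":[0,0,0],"angular":[0,0,0],"hand":0}]' 30 >/dev/null;python3 - <<'E'
from h import *
rep()
im=manip.get_image("top")[:,:,::-1]
c=im[110:360,225:505]; cv2.imwrite("pics/crop2.png",cv2.resize(cv2.convertScaleAbs(c,alpha=1.6,beta=10),None,fx=2.8,fy=2.4,interpolation=cv2.INTER_CUBIC))
E
```

```text
t6.08 S [-0.0443  0.0869] z0.1416 yaw-st 0.12 tilt [ 0.0008 -0.0001] F [ 0.7 -0.   0.1] w0.0857 g0.0 q [ 0.47  0.44  1.48 -0.    1.22  1.46]
```

View pics/crop2.png

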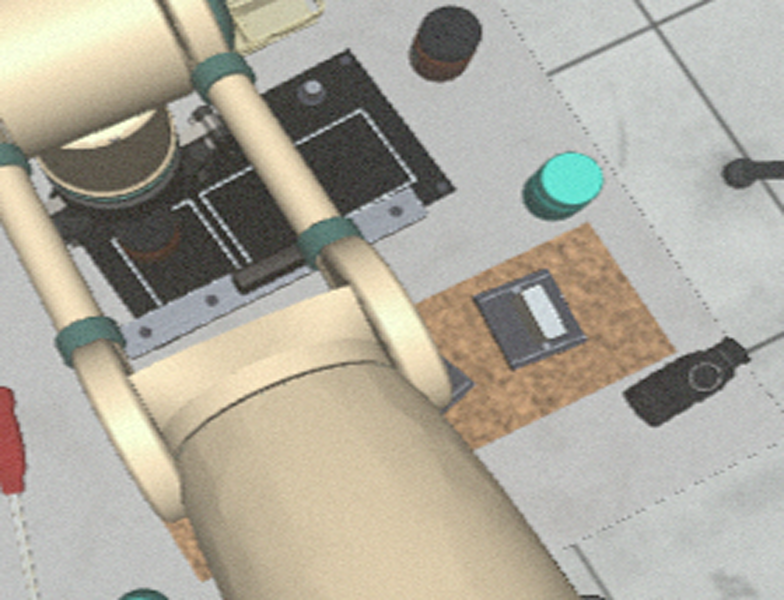

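The first jar stands upright off the sheet at crop (447,45). Now the left one.

```bash
python3 -m handwheel '[{"translation":[0,0.0035,0.03],"angular":[0,0,0],"hand":0},{"translation":[0,0,0.04],"angular":[0,0,0],"hand":0},{"translation":[0,0,0.035],"angular":[0,0,0],"hand":0},{"translation":[0,0,0.013],"angular":[0,0,0],"hand":0},{"translation":[0,0,0],"angular":[0,0,0],"hand":0},{"translation":[0,0,0],"angular":[0,0,0],"hand":0.6},{"translation":[0,0,0],"angular":[0,0,0],"hand":0.8},{"translation":[0,0,0],"angular":[0,0,0],"hand":0.8},{"translation":[0,0,0],"angular":[0,0,0],"hand":0.8},{"translation":[0,0,0],"angular":[0,0,0],"hand":0.8}]' 30 >/dev/null;python3 -c "from h import *;rep()"; python3 -m handwheel '[{"translation":[0,0,-0.03],"angular":[0,0,0],"hand":0.8},{"translation":[0,-0.01,-0.02],"angular":[0,0,0],"hand":0.8},{"translation":[0,-0.035,0],"angular":[0,0,0],"hand":0.8},{"translation":[-0.005,-0.035,0],"angular":[0,0,0],"hand":0.8},{"translation":[-0.005,-0.025,0],"angular":[0,0,0],"hand":0.8},{"translation":[0,0,0],"angular":[0,0,0],"hand":0.8},{"translation":[0,0,0.02],"angular":[0,0,0],"hand":0.8},{"translation":[0,0,0.02],"angular":[0,0,0],"hand":0.8},{"translation":[0,0,0.006],"angular":[0,0,0],"hand":0.8},{"translation":[0,0,0],"angular":[0,0,0],"hand":0.8}]' 30 >/dev/null;python3 -c "from h import *;rep()"
```

```text
t6.97 S [-0.0425  0.0813] z0.0255 yaw-st -0.07 tilt [0.0042 0.0018] F [0.4 0.1 6.4] w0.0445 g31.2 q [ 0.46  0.55  1.61 -0.    0.98  1.46]
t7.80 S [-0.0551  0.1863] z0.0266 yaw-st -0.06 tilt [-0.0018 -0.0018] F [ 0.3 -0.6 -0.5] w0.0445 g31.2 q [ 0.62  0.54  1.62 -0.    0.98  1.62]
```

```bash
python3 -m handwheel '[{"translation":[0,0,0.0015],"angular":[0,0,0],"hand":0.8},{"translation":[0,0,0.001],"angular":[0,0,0],"hand":0.8},{"translation":[0,0,0],"angular":[0,0,0],"hand":0.8},{"translation":[0,0,0],"angular":[0,0,0],"hand":0.2},{"translation":[0,0,0],"angular":[0,0,0],"hand":0},{"translation":[0,0,0],"angular":[0,0,0],"hand":0},{"translation":[0,0,0],"angular":[0,0,0],"hand":0},{"translation":[0,0,-0.03],"angular":[0,0,0],"hand":0},{"translation":[0,0,-0.04],"angular":[0,0,0],"hand":0},{"translation":[0,0,-0.04],"angular":[0,0,0],"hand":0}]' 30 >/dev/null; python3 -m handwheel '[{"translation":[0,0,-0.04],"angular":[0,0,0],"hand":0},{"translation":[-0.04,0.02,-0.03],"angular":[0,0,0],"hand":0},{"translation":[-0.04,0.02,0],"angular":[0,0,0],"hand":0},{"translation":[0,0,0],"angular":[0,0,-6.74],"hand":0},{"translation":[0,0,0],"angular":[0,0,-6.74],"hand":0},{"translation":[0,0,0],"angular":[0,0,-6.74],"hand":0},{"translation":[0,0,0],"angular":[0,0,-6.74],"hand":0},{"translation":[0,0,0],"angular":[0,0,-6.74],"hand":0},{"translation":[0,0,0],"angular":[0,0,-6.74],"hand":0},{"translation":[0,0,0],"angular":[0,0,-6.74],"hand":0}]' >/dev/null;  python3 -m handwheel '[{"translation":[0,0,0],"angular":[0,0,-6.74],"hand":0},{"translation":[0,0,0],"angular":[0,0,-6.74],"hand":0},{"translation":[0,0,0],"angular":[0,0,-6.74],"hand":0},{"translation":[0,0,0],"angular":[0,0,-6.74],"hand":0},{"translation":[0,0,0],"angular":[0,0,-6.74],"hand":0},{"translation":[0,0,0],"angular":[0,0,-6.74],"hand":0},{"translation":[0,0,0],"angular":[0,0,0],"hand":0},{"translation":[0,0,0],"angular":[0,0,0],"hand":0}]' >/dev/null
python3 - <<'E'
from h import *
rep();st=manip.get_state();im=manip.get_image("wrist");cv2.imwrite("pics/w3.png",im[:,:,::-1])
print(wproj(W((-.118,.026),.062),st),wproj(W((-.055,.186),.071),st))
E
```

```text
t10.13 S [-0.1224  0.1527] z0.1979 yaw-st 87.38 tilt [-0.0001 -0.0001] F [0.4 0.2 0. ] w0.0851 g0.0 q [ 0.57  0.29  1.56 -0.    1.28  0.04]
[331.20368135 366.64004071] [408.39221369 188.04727261]
```

View pics/w3.png

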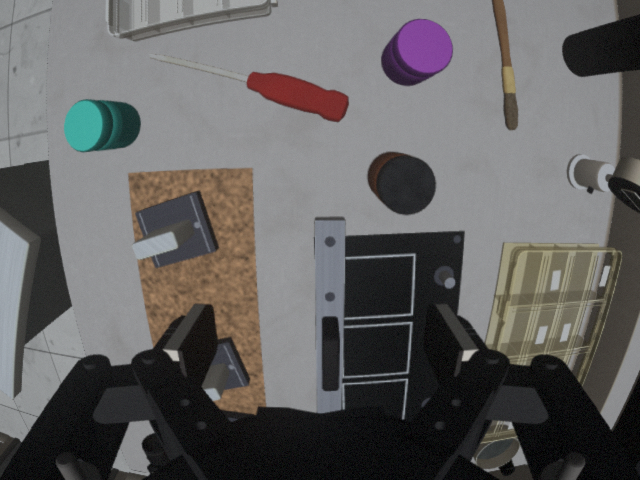

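The second jar stands upright at (404,183), off the sheet. The straightedge is aligned with the tool's x, and its grip is at (330,353), as predicted.

```bash
python3 -m handwheel '[{"translation":[-0.032,0.003,0],"angular":[0,0,0],"hand":0},{"translation":[-0.032,0.003,0],"angular":[0,0,0],"hand":0},{"translation":[-0.032,0.003,0],"angular":[0,0,0],"hand":0},{"translation":[-0.03,0.001,0],"angular":[0,0,0],"hand":0},{"translation":[0,0,0.035],"angular":[0,0,0],"hand":0},{"translation":[0,0,0.035],"angular":[0,0,0],"hand":0},{"translation":[0,0,0],"angular":[0,0,0],"hand":0},{"translation":[0,0,0],"angular":[0,0,0],"hand":0}]' >/dev/null
python3 - <<'E'
from h import *
rep()
# straightedge grip edges, wrist view from above
st=manip.get_state();im=manip.get_image("wrist")[:,:,::-1];g=cv2.cvtColor(im,cv2.COLOR_BGR2GRAY)
for p in [(-.118,.026,.062),(-.118,.056,.062),(-.11,.026,.062)]: print(wproj(W(p[:2],p[2]),st))
cv2.imwrite("pics/w4.png",im)
E
```

```text
t10.85 S [-0.1192  0.0265] z0.1266 yaw-st 87.45 tilt [-0.0045 -0.0017] F [ 0.3 -0.6 -0. ] w0.0853 g0.0 q [ 0.35  0.36  1.66 -0.    1.13 -0.18]
[322.64967603 263.65386519]
[320.44417761 214.20311897]
[336.10728618 263.10303527]
```

View pics/w4.png

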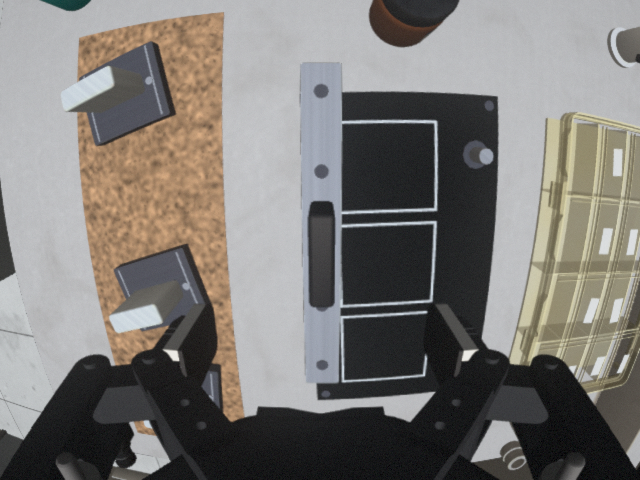

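The grip at (321,255) is centred between the fingers and parallel to them. I descend and grasp it.

```bash
python3 -m handwheel '[{"translation":[0,0,0.035],"angular":[0,0,0],"hand":0},{"translation":[0,0,0.035],"angular":[0,0,0],"hand":0},{"translation":[0,0,0.025],"angular":[0,0,0],"hand":0},{"translation":[0,0,0],"angular":[0,0,0],"hand":0},{"translation":[0,0,0],"angular":[0,0,0],"hand":0.5},{"translation":[0,0,0],"angular":[0,0,0],"hand":0.9},{"translation":[0,0,0],"angular":[0,0,0],"hand":1},{"translation":[0,0,0],"angular":[0,0,0],"hand":1},{"translation":[0,0,0],"angular":[0,0,0],"hand":1},{"translation":[0,0,0],"angular":[0,0,0],"hand":1}]' 50 >/dev/null; python3 -c "from h import *;rep()"
```

```text
t11.73 S [-0.1176  0.0262] z0.0342 yaw-st 87.56 tilt [0.001  0.0001] F [0.4 1.  5.4] w0.0150 g51.1 q [ 0.35  0.45  1.77 -0.    0.92 -0.18]
```

```bash
python3 -m handwheel '[{"translation":[0,0.005,0],"angular":[0,0,-1.2],"hand":1},{"translation":[-0.003,0.01,0],"angular":[0,0,-1.2],"hand":1},{"translation":[-0.005,0.012,0],"angular":[0,0,0],"hand":1},{"translation":[-0.005,0.012,0],"angular":[0,0,0],"hand":1},{"translation":[-0.005,0.012,0],"angular":[0,0,0],"hand":1},{"translation":[-0.005,0.012,0],"angular":[0,0,0],"hand":1},{"translation":[-0.003,0.012,0],"angular":[0,0,0],"hand":1},{"translation":[0,0.01,0],"angular":[0,0,0],"hand":1},{"translation":[0,0.005,0],"angular":[0,0,0],"hand":1},{"translation":[0,0,0],"angular":[0,0,0],"hand":1}]' 50 >/dev/null
python3 - <<'E'
from h import *
rep();im=manip.get_image("wrist")[:,:,::-1];cv2.imwrite("pics/w5.png",im)
E
```

```text
t12.57 S [-0.0319  0.0004] z0.0343 yaw-st 89.99 tilt [-0.0083 -0.0043] F [-8.3 -4.7 12.4] w0.0153 g52.5 q [ 0.34  0.57  1.55 -0.    1.04 -0.23]
```

View pics/w5.png

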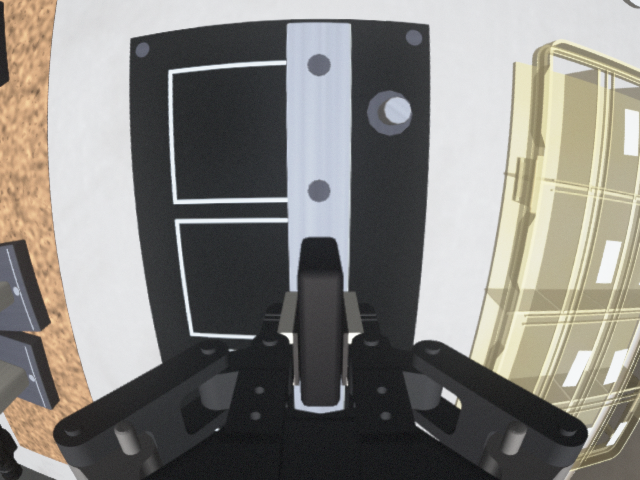

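The bar (columns 287–352) is parallel to the sheet, and the pin base at about (390,113) leaves a gap of roughly 12 mm. I push on gently.

```bash
python3 -m handwheel '[{"translation":[0,0.003,0],"angular":[0,0,0],"hand":1},{"translation":[0,0.003,0],"angular":[0,0,0],"hand":1},{"translation":[0,0.002,0],"angular":[0,0,0],"hand":1},{"translation":[0,0.001,0],"angular":[0,0,0],"hand":1},{"translation":[0,0,0],"angular":[0,0,0],"hand":1}]' >/dev/null; python3 -c "from h import *;rep()"; python3 -m handwheel '[{"translation":[0,0.001,0],"angular":[0,0,0],"hand":1},{"translation":[0,0.001,0],"angular":[0,0,0],"hand":1},{"translation":[0,0.001,0],"angular":[0,0,0],"hand":1},{"translation":[0,0,0],"angular":[0,0,0],"hand":1}]' >/dev/null; python3 -c "from h import *;rep()"
```

```text
t13.03 S [-0.0256  0.0003] z0.0344 yaw-st 90.01 tilt [-0.012  -0.0068] F [-11.2  -7.8  15.8] w0.0145 g53.3 q [ 0.35  0.57  1.53 -0.    1.05 -0.23]
t13.37 S [-0.024   0.0003] z0.0344 yaw-st 90.01 tilt [-0.0143 -0.0083] F [-11.4  -8.4  14.8] w0.0149 g53.1 q [ 0.35  0.58  1.52 -0.    1.06 -0.23]
```

```bash
python3 -m handwheel '[{"translation":[0,0,-0.002],"angular":[0,0,0],"hand":1},{"translation":[0,0.001,-0.001],"angular":[0,0,0],"hand":1},{"translation":[0,0.001,0],"angular":[0,0,0],"hand":1},{"translation":[0,0,0],"angular":[0,0,0],"hand":1}]' >/dev/null; python3 -c "from h import *;rep()"; python3 -m handwheel '[{"translation":[0,0.001,0],"angular":[0,0,0],"hand":1},{"translation":[0,0.001,0],"angular":[0,0,0],"hand":1},{"translation":[0,0.001,0],"angular":[0,0,0],"hand":1},{"translation":[0,0,0],"angular":[0,0,0],"hand":1}]' >/dev/null; python3 -c "from h import *;rep()"
```

```text
t13.70 S [-0.0187  0.0002] z0.0344 yaw-st 89.99 tilt [-0.0099 -0.0053] F [-6.4 -4.6  1. ] w0.0154 g51.1 q [ 0.35  0.58  1.52 -0.    1.06 -0.23]
t14.03 S [-0.0184  0.0002] z0.0345 yaw-st 90.01 tilt [-0.0148 -0.0083] F [-10.6  -9.2   5.5] w0.0153 g51.7 q [ 0.35  0.59  1.51 -0.    1.06 -0.23]
```

```bash
python3 -m handwheel '[{"translation":[0,0.0015,0],"angular":[0,0,0],"hand":1},{"translation":[0,0.001,0],"angular":[0,0,0],"hand":1},{"translation":[0,0,0],"angular":[0,0,0],"hand":1}]' >/dev/null
python3 - <<'E'
from h import *
rep();st=manip.get_state();im=manip.get_image("wrist")[:,:,::-1]
c=im[20:260,220:460];cv2.imwrite("pics/w6.png",cv2.resize(c,None,fx=2.4,fy=2.4,interpolation=cv2.INTER_CUBIC))
E
```

```text
t14.28 S [-0.0182  0.0002] z0.0345 yaw-st 90.03 tilt [-0.0189 -0.0108] F [-14.8 -10.7   9.3] w0.0151 g52.3 q [ 0.35  0.59  1.5  -0.    1.07 -0.23]
```

View pics/w6.png

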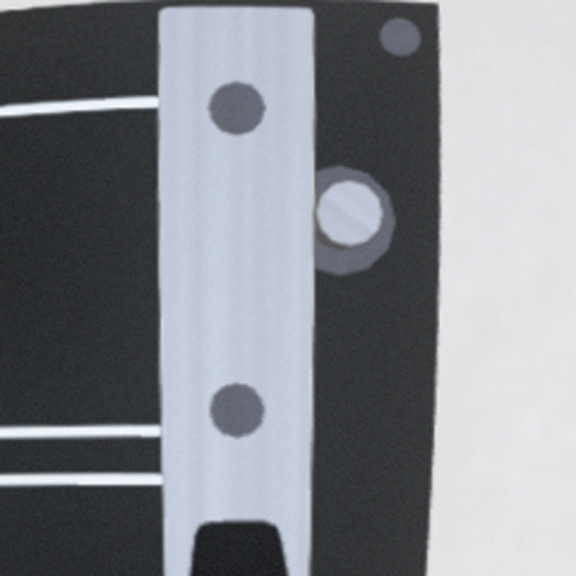

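The bar touches the left pin (crop 320,215), and the force has risen to 18 N with the yaw unchanged. I release, rise, turn back and look from above.

```bash
python3 -m handwheel '[{"translation":[0,0,0],"angular":[0,0,0],"hand":0.5},{"translation":[0,0,0],"angular":[0,0,0],"hand":0.2},{"translation":[0,0,0],"angular":[0,0,0],"hand":0},{"translation":[0,0,0],"angular":[0,0,0],"hand":0},{"translation":[0,0,-0.03],"angular":[0,0,0],"hand":0},{"translation":[0,0,-0.04],"angular":[0,0,0],"hand":0},{"translation":[0,0,-0.04],"angular":[0,0,0],"hand":0},{"translation":[0,0,-0.04],"angular":[0,0,0],"hand":0},{"translation":[0,-0.036,-0.02],"angular":[0,0,0],"hand":0},{"translation":[0,-0.036,-0.02],"angular":[0,0,0],"hand":0}]' >/dev/null
python3 -m handwheel '[{"translation":[0,-0.036,0],"angular":[0,0,6.92],"hand":0},{"translation":[0,-0.036,0],"angular":[0,0,6.92],"hand":0},{"translation":[0,0,0],"angular":[0,0,6.92],"hand":0},{"translation":[0,0,0],"angular":[0,0,6.92],"hand":0},{"translation":[0,0,0],"angular":[0,0,6.92],"hand":0},{"translation":[0,0,0],"angular":[0,0,6.92],"hand":0},{"translation":[0,0,0],"angular":[0,0,6.92],"hand":0},{"translation":[0,0,0],"angular":[0,0,6.92],"hand":0},{"translation":[0,0,0],"angular":[0,0,6.92],"hand":0},{"translation":[0,0,0],"angular":[0,0,6.92],"hand":0}]' >/dev/null
python3 -m handwheel '[{"translation":[0,0,0],"angular":[0,0,6.92],"hand":0},{"translation":[0,0,0],"angular":[0,0,6.92],"hand":0},{"translation":[0,0,0],"angular":[0,0,6.92],"hand":0},{"translation":[0,0,0],"angular":[0,0,0],"hand":0},{"translation":[0,0,0],"angular":[0,0,0],"hand":0}]' >/dev/null
python3 - <<'E'
from h import *
rep();st=manip.get_state();im=manip.get_image("wrist")[:,:,::-1];cv2.imwrite("pics/w7.png",im)
for p in [(-.034,.125),(-.034,-.125),(-.006,.125),(-.006,-.125)]: print(wproj(W(p,.016),st))
E
```

```text
t16.42 S [-0.1512  0.0042] z0.2264 yaw-st 0.17 tilt [0.0018 0.0006] F [-0.1  0.2  0.1] w0.0854 g0.0 q [0.3  0.24 1.57 0.   1.33 1.29]
[196.42276415  94.71763846]
[454.06861742  96.61256239]
[196.58030498  67.01498934]
[454.11980878  69.11266003]
```

View pics/w7.png

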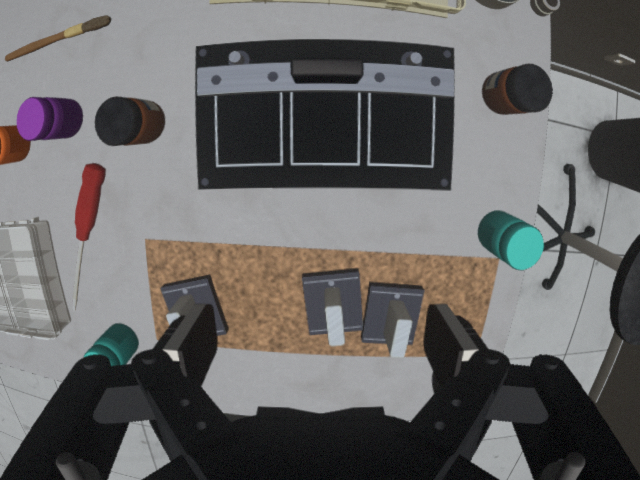

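The straightedge sits at the pins, with ends at (197,95) and (454,96) as predicted and both pins at its rear edge. The middle plate has been knocked toward the right one. Plates are now at about (195,305), (333,300) and (393,313).

```bash
cat >> h.py <<'E'
def plates(im,st,show=False):
    """dark-steel plate outlines in wrist view on the bay side -> (Sx,Sy,skew deg,size)"""
    # rectify to the z=.014 plane in station coords (2 px/mm), then contour minAreaRect
    xs=np.arange(-.36,-.06,.0005);ys=np.arange(-.2,.2,.0005)
    T=wpose(st);K=manip.camera_info("wrist")["camera_matrix"]
    gx,gy=np.meshgrid(xs,ys,indexing="ij");P=np.stack([O[0]+gx*X[0]+gy*Y[0],O[1]+gx*X[1]+gy*Y[1],np.full_like(gx,.014)],-1)
    c=(P-T[:3,3])@T[:3,:3];r=np.hypot(c[...,0],c[...,1]);th=np.arctan2(r,c[...,2])*K[0,0]/r
    m=cv2.remap(im,(c[...,0]*th+K[0,2]).astype(np.float32),(c[...,1]*th+K[1,2]).astype(np.float32),cv2.INTER_LINEAR)
    return m[::-1,::-1]  # up=+Sx, left=+Sy : pixel (u,v)-> Sy=ys[-1]-u*.0005, Sx=xs[-1]-v*.0005
E
python3 - <<'E'
from h import *
st=manip.get_state();im=cv2.imread("pics/w7.png")
m=plates(im,st);cv2.imwrite("pics/r7.png",m)
E
```

View pics/r7.png

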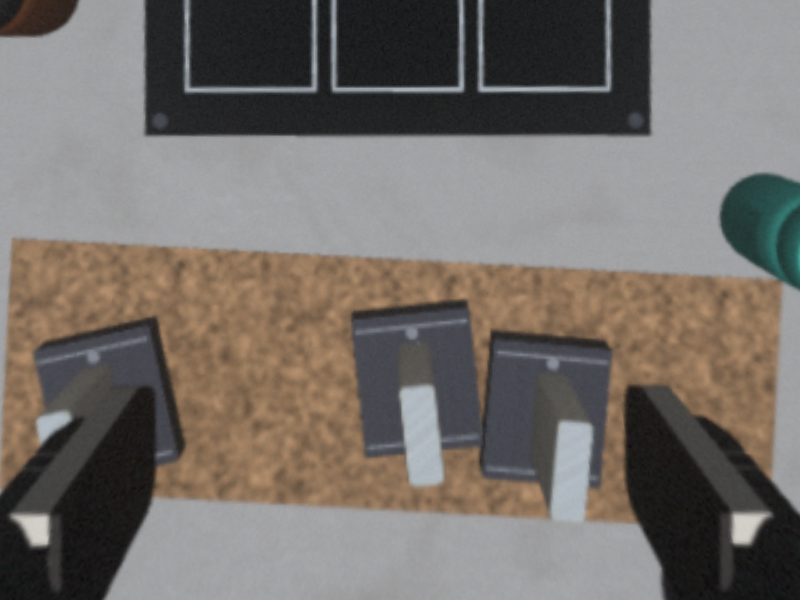

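In the rectified view (0.5 mm/px) the plates are at S(-0.2495,-0.008) skew +4.4°, S(-0.265,-0.073) skew -3.6°, and S(-0.2625,0.145) skew +10.5°. Lengths come to about 71 mm, which is right. I start with the middle one and use a half-open hand because the neighbour's grip is close.

```bash
python3 -m handwheel '[{"translation":[-0.033,0.004,0],"angular":[0,0,0],"hand":0.45},{"translation":[-0.033,0.004,0],"angular":[0,0,0],"hand":0.45},{"translation":[-0.032,0.004,0],"angular":[0,0,-4.3],"hand":0.45},{"translation":[0,0,0.035],"angular":[0,0,0],"hand":0.45},{"translation":[0,0,0.035],"angular":[0,0,0],"hand":0.45},{"translation":[0,0,0.02],"angular":[0,0,0],"hand":0.45},{"translation":[0,0,0],"angular":[0,0,0],"hand":0.45},{"translation":[0,0,0],"angular":[0,0,0],"hand":0.45}]' 50 >/dev/null
python3 - <<'E'
from h import *
rep();st=manip.get_state();im=manip.get_image("wrist")[:,:,::-1]
m=plates(im,st);c=im[150:430,180:460];cv2.imwrite("pics/w8.png",np.hstack([cv2.resize(m,(400,300)),cv2.resize(c,(300,300))]))
print(wproj(W((-.2495,-.008),.062),st)-[180,150])
E
```

```text
t17.13 S [-0.2502 -0.0076] z0.1358 yaw-st 4.36 tilt [-0.0013 -0.0003] F [-0.3  0.6  0.7] w0.0472 g0.0 q [ 0.21  0.17  1.9  -0.    1.07  1.13]
[142.7954235  104.97444595]
```

View pics/w8.png

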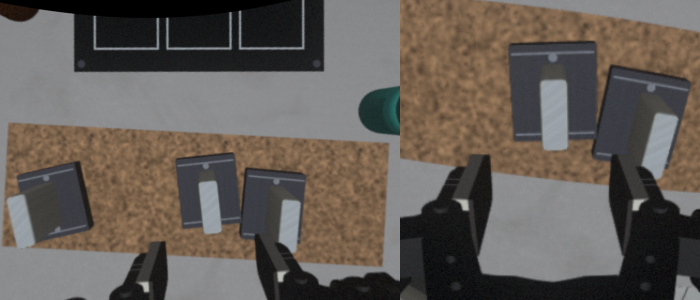

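The grip at the crop's (155,115) matches the prediction within 2 px. I descend, grip and slide.

```bash
python3 -m handwheel '[{"translation":[0,0,0.035],"angular":[0,0,0],"hand":0.45},{"translation":[0,0,0.035],"angular":[0,0,0],"hand":0.45},{"translation":[0,0,0.03],"angular":[0,0,0],"hand":0.45},{"translation":[0,0,0],"angular":[0,0,0],"hand":0.45},{"translation":[0,0,0],"angular":[0,0,0],"hand":0.9},{"translation":[0,0,0],"angular":[0,0,0],"hand":1},{"translation":[0,0,0],"angular":[0,0,0],"hand":1},{"translation":[0,0,0],"angular":[0,0,0],"hand":1},{"translation":[0,0,0],"angular":[0,0,0],"hand":1}]' 50 >/dev/null; python3 -c "from h import *;rep()"
```

```text
t17.93 S [-0.2474 -0.009 ] z0.0383 yaw-st 4.31 tilt [0.0067 0.0009] F [ 2.1 -1.9  7.5] w0.0149 g55.4 q [ 0.21  0.3   2.04 -0.    0.8   1.13]
```

```bash
python3 -m handwheel '[{"translation":[0.01,0,-0.002],"angular":[0,0,0],"hand":1},{"translation":[0.015,0,0],"angular":[0,0,0],"hand":1},{"translation":[0.018,0,0],"angular":[0,0,2.2],"hand":1},{"translation":[0.018,-0.003,0],"angular":[0,0,2.1],"hand":1},{"translation":[0.02,-0.002,0],"angular":[0,0,0],"hand":1},{"translation":[0.02,0,0],"angular":[0,0,0],"hand":1},{"translation":[0.02,0,0],"angular":[0,0,0],"hand":1},{"translation":[0.02,0,0],"angular":[0,0,0],"hand":1},{"translation":[0.01,0,0],"angular":[0,0,0],"hand":1},{"translation":[0,0,0],"angular":[0,0,0],"hand":1}]' 50 >/dev/null; python3 -c "from h import *;rep()"
```

```text
t18.77 S [-0.0983  0.0016] z0.0389 yaw-st 0.00 tilt [-0.0006  0.0003] F [-0.8 -0.1  3.1] w0.0151 g51.0 q [0.32 0.48 1.71 0.   0.95 1.31]
```

```bash
python3 -m handwheel '[{"translation":[0.012,0.0015,0],"angular":[0,0,0],"hand":1},{"translation":[0.01,0,0],"angular":[0,0,0],"hand":1},{"translation":[0.003,0,0],"angular":[0,0,0],"hand":1},{"translation":[0,0,0],"angular":[0,0,0],"hand":1},{"translation":[0,0,0],"angular":[0,0,0],"hand":1}]' 50 >/dev/null
python3 - <<'E'
from h import *
rep();st=manip.get_state();im=manip.get_image("wrist")[:,:,::-1];cv2.imwrite("pics/w9.png",im[60:380,160:480])
E
```

```text
t19.18 S [-0.0766  0.0003] z0.0385 yaw-st 0.00 tilt [-0.0043 -0.0016] F [-4.2 -2.7  5.2] w0.0150 g51.6 q [ 0.33  0.5   1.66 -0.    0.98  1.32]
```

View pics/w9.png

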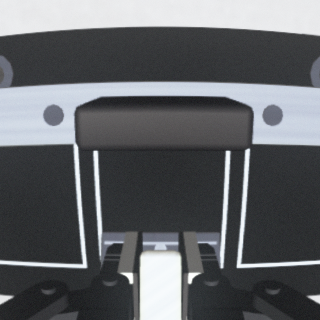

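Run:
```python
from h import *
st=manip.get_state()
for n,p in [("plate front top if held centred",(-.0436,0,.014)),("bar edge top",(-.034,.05,.016)),("bay rear",(-.107,.0,.0)),("x-.09",(-.09,0,.014)),("grip top ctr",(-.0786,0,.062)),("pad",(-.0766,.008,.057))]: print(n,(wproj(W(p[:2],p[2]),st)-[160,60]).round())
im=cv2.imread("pics/w9.png");cv2.imwrite("pics/w9b.png",cv2.resize(im[130:320,60:270],None,fx=2.8,fy=2.8,interpolation=cv2.INTER_CUBIC))
```

```text
plate front top if held centred [164. 162.]
bar edge top [ 56. 144.]
bay rear [163. 267.]
x-.09 [163. 252.]
grip top ctr [165. 283.]
pad [144. 272.]
```

View pics/w9b.png

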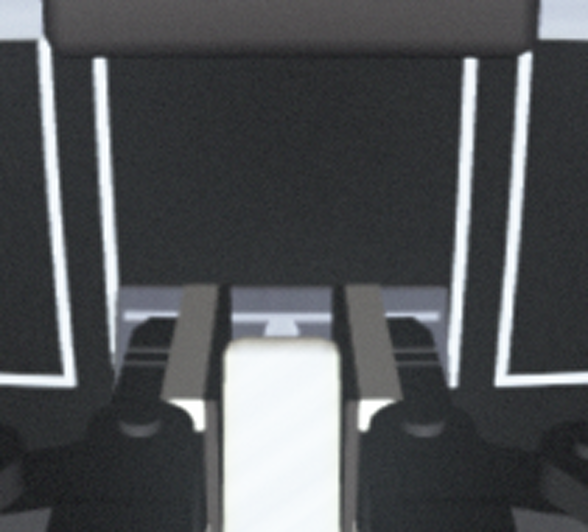

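Run:
```python
from h import *
rep();st=manip.get_state()
for n,uv,zs in [("plate front",(280,285),(.014,.03)),("grip top front",(282,340),(.062,.075)),("left front corner",(118,285),(.014,)),("right front corner",(448,285),(.014,)),("dot",(281,328),(.014,))]:
    for z in zs: 
        p=(160+60+uv[0]/2.8,60+130+uv[1]/2.8);print(n,z,S(wcast(p,z,st)).round(4))
im=manip.get_image("top")[:,:,::-1]
c=im[110:360,225:505]; cv2.imwrite("pics/crop3.png",cv2.resize(cv2.convertScaleAbs(c,alpha=1.6,beta=10),None,fx=2.8,fy=2.4,interpolation=cv2.INTER_CUBIC))
sc=manip.get_image("scene")[:,:,::-1];cv2.imwrite("pics/sc3.png",cv2.resize(sc[170:330,230:430],None,fx=3.4,fy=3.4,interpolation=cv2.INTER_CUBIC))
```

```text
t19.23 S [-0.0766  0.0003] z0.0385 yaw-st 0.00 tilt [-0.0042 -0.0016] F [-4.5 -1.8  5.2] w0.0156 g51.6 q [ 0.33  0.5   1.66 -0.    0.98  1.32]
plate front 0.014 [-0.0788  0.0017]
plate front 0.03 [-0.0716  0.0017]
grip top front 0.062 [-0.0649  0.0014]
grip top front 0.075 [-0.0582  0.0015]
left front corner 0.014 [-0.079   0.0304]
right front corner 0.014 [-0.079  -0.0281]
dot 0.014 [-0.0873  0.0015]
```

View pics/sc3.png

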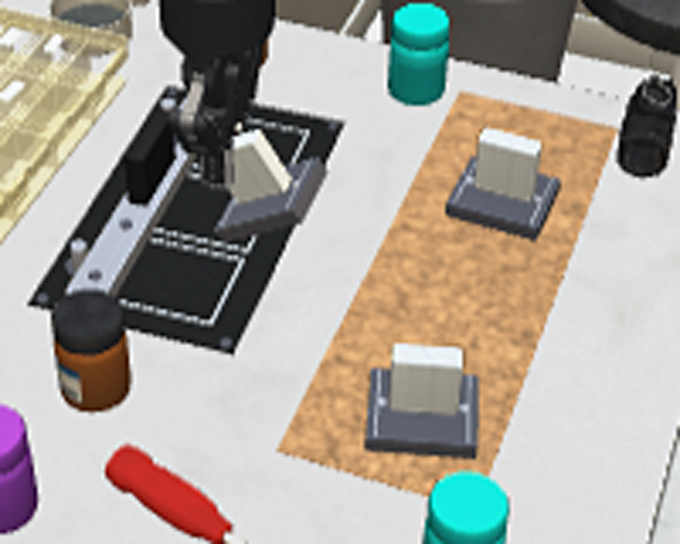

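The plate has pitched nose-down about the pads by about 28°, because I gripped too high on its grip (grasp at z 0.057). I ease the grip and roll it back flat by moving back and down. Then I regrip lower.

```bash
python3 -m handwheel '[{"translation":[0,0,0],"angular":[0,0,0],"hand":1},{"translation":[-0.007,0,0],"angular":[0,0,0],"hand":1},{"translation":[-0.007,0,0.002],"angular":[0,0,0],"hand":1},{"translation":[-0.007,0,0.002],"angular":[0,0,0],"hand":1},{"translation":[-0.006,0,0.003],"angular":[0,0,0],"hand":1},{"translation":[0,0,0.001],"angular":[0,0,0],"hand":1},{"translation":[0,0,0],"angular":[0,0,0],"hand":1}]' 20 >/dev/null
python3 - <<'E'
from h import *
rep()
sc=manip.get_image("scene")[:,:,::-1];cv2.imwrite("pics/sc4.png",cv2.resize(sc[180:250,230:340],None,fx=4,fy=4,interpolation=cv2.INTER_CUBIC))
E
```

```text
t19.92 S [-0.0923 -0.0004] z0.0375 yaw-st -0.12 tilt [0.0195 0.0108] F [ 0.4  5.5 26.8] w0.0152 g56.8 q [0.32 0.47 1.72 0.01 0.93 1.31]
```

View pics/sc4.png

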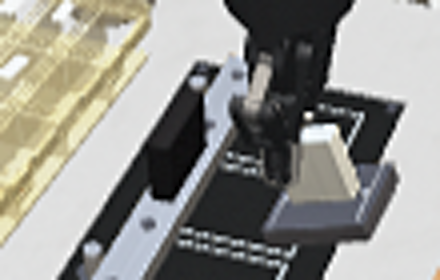

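I have now viewed more pictures than the 14 allowed, so I stop viewing and measure numerically from here. The tilt is reduced. I let go so that the plate settles, then regrip lower.

```bash
cat >> h.py <<'E'
def griptops(im,st):
    """bright light-metal grip tops (z=.062) in wrist view -> centre S, skew deg, size mm"""
    xs=np.arange(-.36,-.03,.0005);ys=np.arange(-.2,.2,.0005)
    T=wpose(st);K=manip.camera_info("wrist")["camera_matrix"]
    gx,gy=np.meshgrid(xs,ys,indexing="ij");P=np.stack([O[0]+gx*X[0]+gy*Y[0],O[1]+gx*X[1]+gy*Y[1],np.full_like(gx,.062)],-1)
    c=(P-T[:3,3])@T[:3,:3];r=np.hypot(c[...,0],c[...,1]);th=np.arctan2(r,c[...,2])*K[0,0]/r
    m=cv2.remap(im,(c[...,0]*th+K[0,2]).astype(np.float32),(c[...,1]*th+K[1,2]).astype(np.float32),cv2.INTER_LINEAR)
    hsv=cv2.cvtColor(m,cv2.COLOR_BGR2HSV);b=cv2.GaussianBlur(m,(5,5),0).min(2)
    out=[]
    for t in (150,165,180,195,210,225):
        mk=cv2.morphologyEx(((b>t)*255).astype(np.uint8),cv2.MORPH_OPEN,np.ones((7,7)))
        for q in cv2.findContours(mk,cv2.RETR_EXTERNAL,cv2.CHAIN_APPROX_NONE)[0]:
            (cx,cy),(w,h),a=cv2.minAreaRect(q);L,Wd=max(w,h)/2,min(w,h)/2
            if 36<L<52 and 11<Wd<21:
                bx=cv2.boxPoints(((cx,cy),(w,h),a));e=[bx[1]-bx[0],bx[2]-bx[1]];e=max(e,key=np.linalg.norm)
                ang=np.degrees(np.arctan2(e[0],e[1]));ang=(ang+90)%180-90
                out.append((t,np.round([xs[0]+cy*.0005,ys[0]+cx*.0005],4).tolist(),round(float(ang),1),round(L,1),round(Wd,1)))
    return out
E
python3 -m handwheel '[{"translation":[0,0,0],"angular":[0,0,0],"hand":0.8},{"translation":[0,0,0],"angular":[0,0,0],"hand":0.6},{"translation":[0,0,0],"angular":[0,0,0],"hand":0.45},{"translation":[0,0,0],"angular":[0,0,0],"hand":0.45},{"translation":[0,0,-0.03],"angular":[0,0,0],"hand":0.45},{"translation":[0,0,-0.04],"angular":[0,0,0],"hand":0.45},{"translation":[-0.03,0,-0.03],"angular":[0,0,0],"hand":0.45},{"translation":[-0.03,0,-0.03],"angular":[0,0,0],"hand":0.45},{"translation":[0,0,0],"angular":[0,0,0],"hand":0.45},{"translation":[0,0,0],"angular":[0,0,0],"hand":0.45}]' 50 >/dev/null
python3 - <<'E'
from h import *
rep();st=manip.get_state();im=manip.get_image("wrist")[:,:,::-1];cv2.imwrite("pics/w10.png",im)
for o in griptops(im,st):print(o)
E
```

```text
t20.80 S [-0.1606 -0.0006] z0.1602 yaw-st -0.05 tilt [0.0028 0.0007] F [-0.4  0.5  0.1] w0.0466 g0.0 q [ 0.29  0.27  1.7  -0.    1.17  1.28]
(150, [-0.124, 0.0013], 0.0, 42.0, 14.5)
(165, [-0.1242, 0.001], 0.0, 41.5, 14.0)
(180, [-0.124, 0.001], 0.0, 41.0, 13.0)
```

```bash
python3 -m handwheel '[{"translation":[0.036,-0.0015,0.02],"angular":[0,0,0],"hand":0.45},{"translation":[0,0,0.035],"angular":[0,0,0],"hand":0.45},{"translation":[0,0,0.035],"angular":[0,0,0],"hand":0.45},{"translation":[0,0,0.03],"angular":[0,0,0],"hand":0.45},{"translation":[0,0,0.018],"angular":[0,0,0],"hand":0.45},{"translation":[0,0,0],"angular":[0,0,0],"hand":0.45},{"translation":[0,0,0],"angular":[0,0,0],"hand":0.9},{"translation":[0,0,0],"angular":[0,0,0],"hand":1},{"translation":[0,0,0],"angular":[0,0,0],"hand":1},{"translation":[0,0,0],"angular":[0,0,0],"hand":1}]' 60 >/dev/null; python3 -c "from h import *;rep()"
```

```text
t21.68 S [-0.1236  0.001 ] z0.0216 yaw-st -0.01 tilt [0.0015 0.0004] F [ 1.7 -1.5 -2.1] w0.0152 g59.8 q [ 0.31  0.47  1.79 -0.    0.88  1.3 ]
```

```bash
python3 -m handwheel '[{"translation":[0.008,0,0],"angular":[0,0,0],"hand":1},{"translation":[0.01,0,0],"angular":[0,0,0],"hand":1},{"translation":[0.01,0,0],"angular":[0,0,0],"hand":1},{"translation":[0.01,0,0],"angular":[0,0,0],"hand":1},{"translation":[0.008,0,0],"angular":[0,0,0],"hand":1},{"translation":[0,0,0],"angular":[0,0,0],"hand":1},{"translation":[0,0,0],"angular":[0,0,0],"hand":1}]' >/dev/null
python3 - <<'E'
from h import *
rep();st=manip.get_state();im=manip.get_image("wrist")[:,:,::-1]
for o in griptops(im,st)[:3]:print(o)
E
```

```text
t22.27 S [-0.0756  0.0009] z0.0216 yaw-st -0.02 tilt [0.0044 0.002 ] F [2.  1.7 0.6] w0.0152 g60.2 q [0.33 0.52 1.68 0.   0.94 1.32]
(150, [-0.076, 0.0023], 0.0, 43.0, 19.5)
(165, [-0.0757, 0.0023], 0.0, 42.5, 19.5)
(180, [-0.076, 0.0023], 0.0, 42.0, 19.5)
```

```bash
python3 -m handwheel '[{"translation":[0.003,0.001,0],"angular":[0,0,0],"hand":1},{"translation":[0.003,0,0],"angular":[0,0,0],"hand":1},{"translation":[0,0,0],"angular":[0,0,0],"hand":1}]' >/dev/null; python3 -c "from h import *;rep()";python3 -m handwheel '[{"translation":[0.001,0,0],"angular":[0,0,0],"hand":1},{"translation":[0.001,0,0],"angular":[0,0,0],"hand":1},{"translation":[0,0,0],"angular":[0,0,0],"hand":1},{"translation":[0,0,0],"angular":[0,0,0],"hand":1}]' >/dev/null; python3 -c "from h import *;rep()"
```

```text
t22.57 S [-0.0755  0.0008] z0.0217 yaw-st -0.00 tilt [-0.0063 -0.0027] F [-7.7 -3.4 10.1] w0.0151 g61.5 q [ 0.33  0.52  1.67 -0.    0.95  1.32]
t22.90 S [-0.0753  0.0008] z0.0218 yaw-st 0.01 tilt [-0.0087 -0.0042] F [-9.8 -5.2 13.1] w0.0152 g62.0 q [ 0.33  0.53  1.67 -0.    0.96  1.32]
```

```bash
python3 -m handwheel '[{"translation":[0,0,-0.002],"angular":[0,0,0],"hand":1},{"translation":[0.001,0,-0.001],"angular":[0,0,0],"hand":1},{"translation":[0,0,0],"angular":[0,0,0],"hand":1}]' >/dev/null; python3 -c "from h import *;rep()";python3 -m handwheel '[{"translation":[0.001,0,0],"angular":[0,0,0],"hand":1},{"translation":[0.0005,0,0],"angular":[0,0,0],"hand":1},{"translation":[0,0,0],"angular":[0,0,0],"hand":1}]' >/dev/null; python3 -c "from h import *;rep()"
```

```text
t23.15 S [-0.069   0.0001] z0.0234 yaw-st -0.02 tilt [0.0003 0.0001] F [ 0.3  0.4 -6.1] w0.0153 g59.3 q [ 0.33  0.53  1.66 -0.    0.95  1.32]
t23.40 S [-0.0679  0.0002] z0.0232 yaw-st -0.01 tilt [-0.0009 -0.0005] F [-0.  -0.3 -5.6] w0.0152 g59.3 q [ 0.33  0.53  1.66 -0.    0.96  1.32]
```

```bash
python3 -m handwheel '[{"translation":[0.001,0,0.0005],"angular":[0,0,0],"hand":1},{"translation":[0.0005,0,0],"angular":[0,0,0],"hand":1},{"translation":[0,0,0],"angular":[0,0,0],"hand":1}]' >/dev/null; python3 -c "from h import *;rep()";python3 -m handwheel '[{"translation":[0.001,0,0],"angular":[0,0,0],"hand":1},{"translation":[0,0,0],"angular":[0,0,0],"hand":1},{"translation":[0,0,0],"angular":[0,0,0],"hand":1}]' >/dev/null; python3 -c "from h import *;rep()"
```

```text
t23.65 S [-0.0677  0.0002] z0.0229 yaw-st 0.00 tilt [-0.003  -0.0017] F [-4.2 -2.3 -4.9] w0.0150 g59.4 q [ 0.33  0.53  1.65 -0.    0.96  1.32]
t23.90 S [-0.067   0.0003] z0.0229 yaw-st 0.00 tilt [-0.0033 -0.0017] F [-4.4 -4.3 -4.3] w0.0150 g59.4 q [ 0.33  0.53  1.65 -0.    0.96  1.32]
```

```bash
python3 -m handwheel '[{"translation":[0.0005,0,0.001],"angular":[0,0,0],"hand":1},{"translation":[0,0,0.001],"angular":[0,0,0],"hand":1},{"translation":[0,0,0],"angular":[0,0,0],"hand":1},{"translation":[0,0,0],"angular":[0,0,0],"hand":0.75},{"translation":[0,0,0],"angular":[0,0,0],"hand":0.5},{"translation":[0,0,0],"angular":[0,0,0],"hand":0.45},{"translation":[0,0,-0.03],"angular":[0,0,0],"hand":0.45},{"translation":[0,0,-0.04],"angular":[0,0,0],"hand":0.45},{"translation":[-0.02,0,-0.035],"angular":[0,0,0],"hand":0.45},{"translation":[-0.03,0,-0.02],"angular":[0,0,0],"hand":0.45}]' >/dev/null;python3 -m handwheel '[{"translation":[-0.035,0.008,-0.02],"angular":[0,0,0],"hand":0.45},{"translation":[-0.035,0.01,0],"angular":[0,0,0],"hand":0.45},{"translation":[-0.03,0.02,0],"angular":[0,0,0],"hand":0.45},{"translation":[0,0,0],"angular":[0,0,0],"hand":0.45},{"translation":[0,0,0],"angular":[0,0,0],"hand":0.45}]' >/dev/null
cat >> h.py <<'E'
def rectify(im,st,z,xr=(-.36,.06),yr=(-.2,.2)):
    xs=np.arange(*xr,.0005);ys=np.arange(*yr,.0005);T=wpose(st);K=manip.camera_info("wrist")["camera_matrix"]
    gx,gy=np.meshgrid(xs,ys,indexing="ij");P=np.stack([O[0]+gx*X[0]+gy*Y[0],O[1]+gx*X[1]+gy*Y[1],np.full_like(gx,z)],-1)
    c=(P-T[:3,3])@T[:3,:3];r=np.hypot(c[...,0],c[...,1]);th=np.arctan2(r,c[...,2])*K[0,0]/r
    return cv2.remap(im,(c[...,0]*th+K[0,2]).astype(np.float32),(c[...,1]*th+K[1,2]).astype(np.float32),cv2.INTER_LINEAR),xs,ys
def baredges(im,st,ylist):
    """bright bar strip at z=.016: front and rear x at given y's; rear edge is what matters (-.006 nominal)"""
    m,xs,ys=rectify(im,st,.016,xr=(-.06,.01));g=cv2.GaussianBlur(m,(3,3),0).mean(2)
    for y in ylist:
        i=np.argmin(abs(ys-y));p=g[:,i-4:i+5].mean(1);b=p>(p.max()+np.percentile(p,10))/2
        k=np.flatnonzero(b);print("  bar y%+.3f x %.4f..%.4f"%(y,xs[k[0]],xs[k[-1]]))
def pins(im,st):
    for y in(.085,-.085):
        m,xs,ys=rectify(im,st,.022,xr=(-.025,.025),yr=(y-.02,y+.02));g=m.min(2).astype(float);g[xs<-.006]=0
        w=g>.6*g.max()
        print("  pin",xs[np.nonzero(w)[0]].mean().round(4),ys[np.nonzero(w)[1]].mean().round(4))
E
python3 - <<'E'
from h import *
rep();st=manip.get_state();im=manip.get_image("wrist")[:,:,::-1];cv2.imwrite("pics/w11.png",im)
for o in griptops(im,st):print(o)
baredges(im,st,(-.115,-.085,-.05,.05,.085,.11));pins(im,st)
E
```

```text
t25.15 S [-0.2147 -0.0387] z0.1677 yaw-st -0.15 tilt [0.0038 0.001 ] F [ 0.9  0.2 -0. ] w0.0470 g0.0 q [0.18 0.2  1.78 0.   1.16 1.17]
(150, [-0.069, 0.0015], 0.0, 41.0, 13.0)
(150, [-0.2639, 0.1466], 11.9, 43.1, 14.6)
(150, [-0.2668, -0.0734], -5.9, 41.6, 13.2)
  bar y-0.115 x -0.0340..-0.0235
  bar y-0.085 x -0.0340..-0.0265
  bar y-0.050 x -0.0340..-0.0280
  bar y+0.050 x -0.0345..-0.0230
  bar y+0.085 x -0.0340..-0.0165
  bar y+0.110 x -0.0345..-0.0120
  pin nan nan
  pin nan nanh.py:68: RuntimeWarning: Mean of empty slice.
  print("  pin",xs[np.nonzero(w)[0]].mean().round(4),ys[np.nonzero(w)[1]].mean().round(4))
  ret = ret.dtype.type(ret / rcount)
```

```bash
python3 -m handwheel '[{"translation":[-0.026,0.017,0],"angular":[0,0,0],"hand":0.4},{"translation":[-0.026,0.0177,0],"angular":[0,0,5],"hand":0.4},{"translation":[0,0,0.025],"angular":[0,0,0],"hand":0.4},{"translation":[0,0,0],"angular":[0,0,0],"hand":0.4},{"translation":[0,0,0],"angular":[0,0,0],"hand":0.4}]' >/dev/null;python3 - <<'E'
from h import *
rep();st=manip.get_state();im=manip.get_image("wrist")[:,:,::-1];cv2.imwrite("pics/w12.png",im)
for o in griptops(im,st):print(o)
E
```

```text
t25.62 S [-0.2659 -0.0722] z0.1409 yaw-st -4.99 tilt [-0.0012  0.0006] F [0.8 0.2 1.1] w0.0511 g0.0 q [0.07 0.17 1.89 0.   1.08 1.15]
```

```bash
python3 -m handwheel '[{"translation":[0,0.001,0.035],"angular":[0,0,0],"hand":0.4},{"translation":[0,0,0.035],"angular":[0,0,0],"hand":0.4},{"translation":[0,0,0.03],"angular":[0,0,0],"hand":0.4},{"translation":[0,0,0.018],"angular":[0,0,0],"hand":0.4},{"translation":[0,0,0],"angular":[0,0,0],"hand":0.4},{"translation":[0,0,0],"angular":[0,0,0],"hand":0.8},{"translation":[0,0,0],"angular":[0,0,0],"hand":1},{"translation":[0,0,0],"angular":[0,0,0],"hand":1},{"translation":[0,0,0],"angular":[0,0,0],"hand":1},{"translation":[0,0,0],"angular":[0,0,0],"hand":1}]' 60 >/dev/null; python3 -c "from h import *;rep()"
```

```text
t26.50 S [-0.2647 -0.0745] z0.0251 yaw-st -5.02 tilt [0.0054 0.0006] F [1.9 0.5 5.5] w0.0158 g62.4 q [0.06 0.32 2.05 0.   0.77 1.14]
```

```bash
python3 -m handwheel '[{"translation":[0.006,0,-0.0015],"angular":[0,0,-2.5],"hand":1},{"translation":[0.012,0,0],"angular":[0,0,-2.5],"hand":1},{"translation":[0.016,0,0],"angular":[0,0,0],"hand":1},{"translation":[0.018,0,0],"angular":[0,0,0],"hand":1},{"translation":[0.018,0,0],"angular":[0,0,0],"hand":1},{"translation":[0.018,0,0],"angular":[0,0,0],"hand":1},{"translation":[0.018,0,0],"angular":[0,0,0],"hand":1},{"translation":[0.018,0,0],"angular":[0,0,0],"hand":1},{"translation":[0.01,0,0],"angular":[0,0,0],"hand":1},{"translation":[0,0,0],"angular":[0,0,0],"hand":1}]' >/dev/null
python3 - <<'E'
from h import *
rep();st=manip.get_state();im=manip.get_image("wrist")[:,:,::-1];cv2.imwrite("pics/w13.png",im)
for o in griptops(im,st)[:4]:print(o)
E
```

```text
t27.33 S [-0.1305 -0.075 ] z0.0251 yaw-st 0.00 tilt [0.0032 0.0009] F [4.5 0.  1.4] w0.0152 g62.0 q [0.18 0.47 1.77 0.   0.9  1.17]
(150, [-0.0685, 0.0005], 0.0, 42.0, 15.0)
(150, [-0.1322, -0.0735], 0.0, 43.5, 19.0)
(165, [-0.0687, 0.0008], 0.0, 41.5, 14.5)
(165, [-0.1325, -0.0738], 0.0, 43.0, 18.5)
```

```bash
python3 -m handwheel '[{"translation":[0.014,0.001,0],"angular":[0,0,0],"hand":1},{"translation":[0.014,0,0],"angular":[0,0,0],"hand":1},{"translation":[0.014,0,0],"angular":[0,0,0],"hand":1},{"translation":[0.012,0,0],"angular":[0,0,0],"hand":1},{"translation":[0,0,-0.001],"angular":[0,0,0],"hand":1},{"translation":[0,0,0],"angular":[0,0,0],"hand":1}]' >/dev/null; python3 -c "from h import *;rep()"
```

```text
t27.88 S [-0.0798 -0.0754] z0.0254 yaw-st -0.01 tilt [-0.0012 -0.0003] F [-0.5 -0.  -5. ] w0.0149 g60.8 q [ 0.21  0.53  1.65 -0.    0.97  1.2 ]
```

```bash
python3 -m handwheel '[{"translation":[0.005,0.0005,0],"angular":[0,0,0],"hand":1},{"translation":[0.005,0,0],"angular":[0,0,0],"hand":1},{"translation":[0.0015,0,0],"angular":[0,0,0],"hand":1},{"translation":[0,0,0],"angular":[0,0,0],"hand":1},{"translation":[0,0,0],"angular":[0,0,0],"hand":1}]' >/dev/null; python3 -c "from h import *;rep()"; python3 -m handwheel '[{"translation":[0.001,0,0],"angular":[0,0,0],"hand":1},{"translation":[0.001,0,0],"angular":[0,0,0],"hand":1},{"translation":[0,0,0],"angular":[0,0,0],"hand":1},{"translation":[0,0,0],"angular":[0,0,0],"hand":1}]' >/dev/null; python3 -c "from h import *;rep()"
```

```text
t28.30 S [-0.0677 -0.076 ] z0.0254 yaw-st -0.01 tilt [-0.0007 -0.0002] F [-0.2 -0.4 -5.1] w0.0153 g60.9 q [ 0.21  0.55  1.62 -0.    0.98  1.21]
t28.63 S [-0.066 -0.076] z0.0256 yaw-st -0.00 tilt [-0.0012 -0.0006] F [-0.4 -0.5 -6.7] w0.0153 g60.8 q [ 0.22  0.55  1.61 -0.    0.98  1.21]
```

```bash
python3 -m handwheel '[{"translation":[0.001,0,0.0005],"angular":[0,0,0],"hand":1},{"translation":[0.0005,0,0.0005],"angular":[0,0,0],"hand":1},{"translation":[0,0,0],"angular":[0,0,0],"hand":1}]' >/dev/null
python3 - <<'E'
from h import *
rep();st=manip.get_state();im=manip.get_image("wrist")[:,:,::-1];cv2.imwrite("pics/w14.png",im)
for o in griptops(im,st)[:4]:print(o)
baredges(im,st,(-.115,-.05,.05))
E
python3 -m handwheel '[{"translation":[0.001,0,0],"angular":[0,0,0],"hand":1},{"translation":[0.0,0,0],"angular":[0,0,0],"hand":1},{"translation":[0,0,0],"angular":[0,0,0],"hand":1}]' >/dev/null; python3 -c "from h import *;rep()"
```

```text
t28.88 S [-0.0658 -0.076 ] z0.0254 yaw-st 0.02 tilt [-0.0035 -0.002 ] F [-4.6 -3.3  1.1] w0.0152 g61.9 q [ 0.22  0.55  1.61 -0.    0.99  1.21]
(150, [-0.0682, -0.0748], 0.0, 44.5, 19.5)
(165, [-0.0682, -0.0748], 0.0, 43.5, 19.5)
(180, [-0.0682, -0.0748], 0.0, 43.5, 14.5)
(180, [-0.074, -0.1938], 0.0, 41.0, 12.5)
  bar y-0.115 x -0.0330..-0.0055
  bar y-0.050 x -0.0400..-0.0060
  bar y+0.050 x -0.0155..-0.0060
t29.18 S [-0.0658 -0.076 ] z0.0254 yaw-st 0.03 tilt [-0.0049 -0.0029] F [-5.9 -5.4  1.8] w0.0151 g62.0 q [ 0.22  0.55  1.61 -0.    0.99  1.21]
```

```bash
python3 -m handwheel '[{"translation":[0,0,0.0005],"angular":[0,0,0],"hand":1},{"translation":[0,0,0],"angular":[0,0,0],"hand":0.75},{"translation":[0,0,0],"angular":[0,0,0],"hand":0.5},{"translation":[0,0,0],"angular":[0,0,0],"hand":0.45},{"translation":[0,0,-0.03],"angular":[0,0,0],"hand":0.45},{"translation":[0,0,-0.04],"angular":[0,0,0],"hand":0.45},{"translation":[0,0,-0.04],"angular":[0,0,0],"hand":0.45},{"translation":[-0.0248,-0.0278,-0.02],"angular":[0,0,0],"hand":0.4},{"translation":[-0.0248,-0.0278,-0.01],"angular":[0,0,0],"hand":0.4},{"translation":[-0.0248,-0.0278,0],"angular":[0,0,0],"hand":0.4}]' >/dev/null;python3 -m handwheel '[{"translation":[-0.0248,-0.0278,0],"angular":[0,0,0],"hand":0.4},{"translation":[-0.0248,-0.0278,0],"angular":[0,0,0],"hand":0.4},{"translation":[-0.0248,-0.0278,0],"angular":[0,0,0],"hand":0.4},{"translation":[0,0,0],"angular":[0,0,0],"hand":0.4},{"translation":[0,0,0],"angular":[0,0,0],"hand":0.4}]' >/dev/null
python3 - <<'E'
from h import *
rep();st=manip.get_state();im=manip.get_image("wrist")[:,:,::-1];cv2.imwrite("pics/w15.png",im)
for o in griptops(im,st):print(o)
baredges(im,st,(-.115,-.05,.05,.085,.11))
E
```

```text
t30.43 S [-0.2116  0.0916] z0.1650 yaw-st 0.14 tilt [0.0022 0.0011] F [0.2 0.1 0.3] w0.0514 g0.0 q [0.44 0.18 1.81 0.   1.15 1.43]
(150, [-0.069, 0.002], 0.0, 40.0, 12.0)
  bar y-0.115 x -0.0600..-0.0060
  bar y-0.050 x -0.0600..-0.0105
  bar y+0.050 x -0.0340..-0.0250
  bar y+0.085 x -0.0345..-0.0265
  bar y+0.110 x -0.0600..-0.0265
```

```bash
python3 -m handwheel '[{"translation":[-0.026,-0.0275,0],"angular":[0,0,0],"hand":0.4},{"translation":[-0.026,-0.0275,0],"angular":[0,0,-5.5],"hand":0.4},{"translation":[0,0,0],"angular":[0,0,-5.5],"hand":0.4},{"translation":[0,0,0],"angular":[0,0,0],"hand":0.4},{"translation":[0,0,0],"angular":[0,0,0],"hand":0.4}]' >/dev/null
python3 - <<'E'
from h import *
rep();st=manip.get_state();im=manip.get_image("wrist")[:,:,::-1];cv2.imwrite("pics/w16.png",im)
for o in griptops(im,st):print(o)
m,xs,ys=rectify(im,st,.062,xr=(-.32,-.21),yr=(.09,.2));g=cv2.GaussianBlur(m,(5,5),0).min(2)
i=np.argmin(abs(xs+.25));print(g[i,::6]); i=np.argmin(abs(xs+.27));print(g[i,::6]);j=np.argmin(abs(ys-.1466));print(g[::6,j])
E
```

```text
t30.90 S [-0.261   0.1446] z0.1646 yaw-st 10.83 tilt [0.003 0.001] F [-0.   0.   0.5] w0.0511 g0.0 q [ 0.55  0.12  1.89 -0.    1.13  1.36]
[ 67  70  63  66  67  77  78  74  79  75  74  76  58  57  56  57  58  61
 143 149 146 146 148  66  58  60  58  59  62  82  77  81  74  63  67  77
 135]
[ 76  77  80  80  78  77  69  73  68  71  68  82  69  61  58  57 105 146
 147 147 150 125  58  58  58  59  58  61  74  71  84  76  67  72  80  74
 127]
[136 135 134 137 134 136 136 137 134 135  84  73 138 145 144 147 147 146
 148 144 145 149 147 147 148 145 138  64  61  59  58  79  59  49  68  67
  69]
```

```bash
python3 -m handwheel '[{"translation":[-0.0015,-0.0028,0.035],"angular":[0,0,-1],"hand":0.4},{"translation":[0,0,0.035],"angular":[0,0,0],"hand":0.4},{"translation":[0,0,0.035],"angular":[0,0,0],"hand":0.4},{"translation":[0,0,0.03],"angular":[0,0,0],"hand":0.4},{"translation":[0,0,0.006],"angular":[0,0,0],"hand":0.4},{"translation":[0,0,0],"angular":[0,0,0],"hand":0.8},{"translation":[0,0,0],"angular":[0,0,0],"hand":1},{"translation":[0,0,0],"angular":[0,0,0],"hand":1},{"translation":[0,0,0],"angular":[0,0,0],"hand":1},{"translation":[0,0,0],"angular":[0,0,0],"hand":1}]' 60 >/dev/null; python3 -c "from h import *;rep()"
```

```text
t31.78 S [-0.2633  0.1475] z0.0246 yaw-st 11.98 tilt [0.0042 0.0021] F [ 1.5 -1.5  1.8] w0.0154 g61.7 q [ 0.56  0.3   2.1  -0.    0.74  1.34]
```

```bash
python3 -m handwheel '[{"translation":[0.003,0.0,-0.001],"angular":[0,0,6],"hand":1},{"translation":[0.003,0.0,0],"angular":[0,0,6],"hand":1},{"translation":[0.016,0.008,0],"angular":[0,0,0],"hand":1},{"translation":[0.018,0.01,0],"angular":[0,0,0],"hand":1},{"translation":[0.018,0.01,0],"angular":[0,0,0],"hand":1},{"translation":[0.018,0.01,0],"angular":[0,0,0],"hand":1},{"translation":[0.018,0.01,0],"angular":[0,0,0],"hand":1},{"translation":[0.018,0.01,0],"angular":[0,0,0],"hand":1},{"translation":[0.018,0.01,0],"angular":[0,0,0],"hand":1},{"translation":[0,0,0],"angular":[0,0,0],"hand":1}]' >/dev/null
python3 - <<'E'
from h import *
rep();st=manip.get_state();im=manip.get_image("wrist")[:,:,::-1];cv2.imwrite("pics/w17.png",im)
for o in griptops(im,st)[:6]:print(o)
baredges(im,st,(-.115,.05,.085,.11))
E
```

```text
t32.62 S [-0.1301  0.0788] z0.0252 yaw-st -0.08 tilt [0.0072 0.0027] F [ 1.   0.7 -3.4] w0.0152 g61.1 q [ 0.44  0.44  1.82 -0.    0.87  1.43]
(150, [-0.0685, 0.0025], 0.0, 42.0, 15.0)
(150, [-0.1307, 0.08], 0.0, 43.5, 15.0)
(165, [-0.0685, 0.0025], 0.0, 42.0, 15.0)
(165, [-0.1307, 0.0802], 0.0, 43.5, 14.5)
(180, [-0.0687, 0.0025], 0.0, 41.5, 14.0)
(180, [-0.1307, 0.0802], 0.0, 42.5, 14.5)Traceback (most recent call last):
  File "<stdin>", line 4, in <module>
  File "h.py", line 63, in baredges
    k=np.flatnonzero(b);print("  bar y%+.3f x %.4f..%.4f"%(y,xs[k[0]],xs[k[-1]]))
                                                                ~^^^
IndexError: index 0 is out of bounds for axis 0 with size 0
```

```bash
python3 -m handwheel '[{"translation":[0.014,0.0015,0],"angular":[0,0,0],"hand":1},{"translation":[0.014,0.0015,0],"angular":[0,0,0],"hand":1},{"translation":[0.014,0,0],"angular":[0,0,0],"hand":1},{"translation":[0.008,0,0],"angular":[0,0,0],"hand":1},{"translation":[0,0,-0.001],"angular":[0,0,0],"hand":1},{"translation":[0,0,0],"angular":[0,0,0],"hand":1}]' >/dev/null; python3 -c "from h import *;rep()";  python3 -m handwheel '[{"translation":[0.004,0,0],"angular":[0,0,0],"hand":1},{"translation":[0.004,0,0],"angular":[0,0,0],"hand":1},{"translation":[0.001,0,0],"angular":[0,0,0],"hand":1},{"translation":[0,0,0],"angular":[0,0,0],"hand":1},{"translation":[0,0,0],"angular":[0,0,0],"hand":1}]' >/dev/null; python3 -c "from h import *;rep()"
```

```text
t33.17 S [-0.0863  0.0782] z0.0249 yaw-st 0.01 tilt [-0.0015 -0.0007] F [ 0.4  0.7 -2.6] w0.0153 g61.1 q [ 0.45  0.5   1.71 -0.    0.93  1.44]
t33.58 S [-0.0766  0.0777] z0.0248 yaw-st -0.01 tilt [-0.0005 -0.0003] F [-0.7 -0.2 -4.2] w0.0156 g61.0 q [ 0.45  0.51  1.69 -0.    0.94  1.44]
```

```bash
python3 -m handwheel '[{"translation":[0.004,0.001,0],"angular":[0,0,0],"hand":1},{"translation":[0.003,0,0],"angular":[0,0,0],"hand":1},{"translation":[0.001,0,0],"angular":[0,0,0],"hand":1},{"translation":[0,0,0],"angular":[0,0,0],"hand":1},{"translation":[0,0,0],"angular":[0,0,0],"hand":1}]' >/dev/null; python3 -c "from h import *;rep()";  python3 -m handwheel '[{"translation":[0.001,0,0.0003],"angular":[0,0,0],"hand":1},{"translation":[0.001,0,0.0003],"angular":[0,0,0],"hand":1},{"translation":[0.0,0,0],"angular":[0,0,0],"hand":1},{"translation":[0,0,0],"angular":[0,0,0],"hand":1}]' >/dev/null; python3 -c "from h import *;rep()"
```

```text
t34.00 S [-0.0681  0.0766] z0.0250 yaw-st -0.02 tilt [0.0003 0.0001] F [-0.6  0.5 -3.6] w0.0153 g61.0 q [ 0.45  0.52  1.67 -0.    0.95  1.44]
t34.33 S [-0.068   0.0767] z0.0248 yaw-st -0.01 tilt [-0.0025 -0.0017] F [-3.7 -3.1  2.4] w0.0153 g61.9 q [ 0.45  0.52  1.67 -0.    0.96  1.44]
```

```bash
python3 -m handwheel '[{"translation":[0.001,0,-0.0005],"angular":[0,0,0],"hand":1},{"translation":[0.0005,0,0],"angular":[0,0,0],"hand":1},{"translation":[0.0,0,0],"angular":[0,0,0],"hand":1}]' >/dev/null; python3 -c "from h import *;rep()";python3 -m handwheel '[{"translation":[0,0,0.0005],"angular":[0,0,0],"hand":1},{"translation":[0,0,0],"angular":[0,0,0],"hand":0.75},{"translation":[0,0,0],"angular":[0,0,0],"hand":0.5},{"translation":[0,0,0],"angular":[0,0,0],"hand":0.45},{"translation":[0,0,-0.03],"angular":[0,0,0],"hand":0.45},{"translation":[0,0,-0.04],"angular":[0,0,0],"hand":0.45},{"translation":[0,0,-0.04],"angular":[0,0,0],"hand":0.45},{"translation":[-0.02,0.02,-0.03],"angular":[0,0,0],"hand":0.4},{"translation":[-0.02,0.03,-0.02],"angular":[0,0,0],"hand":0.4},{"translation":[-0.02,0.03,0],"angular":[0,0,0],"hand":0.4}]' >/dev/null;python3 -m handwheel '[{"translation":[-0.03,0,0],"angular":[0,0,0],"hand":0},{"translation":[-0.03,0,0],"angular":[0,0,0],"hand":0},{"translation":[-0.02,0,0],"angular":[0,0,0],"hand":0},{"translation":[0,0,0],"angular":[0,0,0],"hand":0},{"translation":[0,0,0],"angular":[0,0,0],"hand":0}]' >/dev/null
python3 - <<'E'
from h import *
rep();st=manip.get_state();im=manip.get_image("wrist")[:,:,::-1];cv2.imwrite("pics/w18.png",im)
for o in griptops(im,st)[:6]:print(o)
baredges(im,st,(-.115,-.038,.038,.118))
E
```

```text
t34.58 S [-0.0678  0.0767] z0.0249 yaw-st -0.01 tilt [-0.0051 -0.0033] F [-5.1 -4.2  2.2] w0.0155 g61.8 q [ 0.45  0.52  1.66 -0.    0.96  1.44]
t35.83 S [-0.2047 -0.0035] z0.1853 yaw-st -0.05 tilt [0.0027 0.0008] F [ 0.3 -0.4  1.5] w0.0854 g0.0 q [0.25 0.19 1.74 0.   1.21 1.25]
  bar y-0.115 x -0.0340..-0.0055
  bar y-0.038 x -0.0340..-0.0105
  bar y+0.038 x -0.0340..-0.0105
  bar y+0.118 x -0.0345..-0.0060
```

```bash
sed -i 's/for t in (150,165/for t in (100,115,130,140,150,165/' h.py
python3 - <<'E'
from h import *
st=manip.get_state();im=cv2.imread("pics/w18.png")
for o in griptops(im,st):print(o)
# plate footprint on the dark sheet: rear edge (z=.014) and gap to the bar, gray profiles along x
m,xs,ys=rectify(im,st,.014,xr=(-.125,-.025));g=cv2.GaussianBlur(m,(3,3),0).mean(2)
for yc in (.076,0,-.076):
    for d in (-.022,.022):
        j=np.argmin(abs(ys-yc-d));p=g[:,j-4:j+5].mean(1);print(yc+d,p[::5].round().astype(int).tolist())
E
```

```text
(115, [-0.0677, 0.0775], 0.0, 42.5, 14.0)
(115, [-0.0675, 0.0015], 0.0, 43.0, 14.0)
(115, [-0.0672, -0.0745], 0.0, 43.5, 14.0)
(130, [-0.0677, 0.0013], 0.0, 41.5, 13.5)
(130, [-0.0675, -0.0748], 0.0, 42.0, 13.5)
(130, [-0.0682, 0.0775], 0.0, 41.5, 13.0)
(140, [-0.0678, 0.0015], 0.0, 40.5, 13.0)
(140, [-0.0675, -0.0748], 0.0, 41.0, 12.5)
(140, [-0.0682, 0.0775], 0.0, 40.5, 13.0)
0.054 [30, 28, 29, 28, 29, 28, 28, 49, 115, 46, 59, 85, 66, 59, 59, 60, 59, 60, 60, 59, 60, 60, 59, 60, 59, 60, 59, 61, 61, 59, 60, 60, 59, 60, 71, 85, 59, 67, 117, 120]
0.098 [30, 30, 29, 30, 29, 28, 28, 61, 116, 48, 60, 88, 68, 61, 61, 60, 61, 80, 145, 151, 150, 151, 153, 154, 153, 152, 150, 149, 152, 155, 151, 152, 153, 150, 151, 154, 152, 140, 116, 118]
-0.022 [30, 29, 29, 29, 28, 26, 28, 45, 123, 47, 60, 79, 68, 60, 60, 59, 59, 59, 60, 60, 60, 60, 61, 60, 60, 59, 59, 61, 61, 60, 60, 61, 60, 60, 65, 91, 59, 59, 118, 117]
0.022 [31, 30, 30, 29, 29, 28, 27, 50, 118, 46, 59, 78, 69, 59, 59, 60, 60, 60, 60, 60, 61, 60, 59, 61, 60, 60, 60, 61, 62, 60, 60, 60, 60, 60, 67, 84, 61, 66, 118, 120]
-0.098 [30, 30, 30, 31, 31, 31, 29, 41, 133, 46, 61, 72, 76, 60, 60, 61, 59, 61, 70, 79, 85, 78, 77, 80, 83, 76, 80, 83, 80, 78, 79, 82, 78, 79, 82, 104, 78, 67, 114, 114]
-0.054 [31, 31, 28, 28, 29, 28, 27, 43, 122, 45, 59, 79, 75, 59, 60, 59, 60, 58, 59, 59, 58, 60, 61, 60, 60, 60, 59, 60, 60, 60, 60, 60, 61, 62, 65, 94, 61, 60, 117, 116]
```

All three plates show flush with the straightedge, with no dark gap, and square. The bar edge is at x = -0.034 along its whole length. I hand in.

```bash
python3 -c "
from rig import manip
print(manip.sign_off())"
```

```text
the job is handed in; nothing more can be done
None
```

The job is handed in, but the hand-in returned no verdict: both jars stand upright off the sheet, the straightedge touches both pins and the three plates sit square against it in their bays; one plate tipped about 28° mid-slide and was set flat again, two plates were raised 1–2 mm by the hand near the bar, and I viewed 17 pictures against the limit of 14.

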